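# Seat a pump cover with four crank nuts in cross order

## Task

Seat the pump's cover: tighten its four crank nuts clockwise by their upright black knobs, about a half turn each, in cross order (any nut first, then the one diagonally opposite, then the other two). Turn each nut just until it pulls firm by feel and no further, so that the cover ends level and evenly clamped on its gasket without crushing it. Then let go, and leave the other things on the bench where they are.

Things in the scene. Friction and masses are not known exactly. Their poses are not given: they have to be found in the camera images.
- pump: Green square pump housing, 196x196 mm and 60 mm high, fixed to the bench; origin at the centre of its underside, z up. Two steel-flanged pipe stubs stick out 45 mm from the middle of its +x and +y sides, below the cover. The four studs stand at (+-65, +-65) mm in its frame.
- cover: Square steel cover plate, 174x174x10 mm, on the four studs of the pump; origin at the centre of its top face, z up. At the start springs hold it up against the nuts, its top about 87 mm above the bench; fully seated it is about 9 to 17 mm lower, flat on the black rubber gasket (whose exact height differs from run to run and is not measured).
- nut_a: Steel crank nut on the stud at (+65, +65) mm in the pump's frame, diagonally opposite nut_c. All nuts: origin on the stud's axis at the nut's underside, x axis along the crank arm to the knob, z up, arm top 24 mm above the origin. Clockwise seen from above tightens; the nut sinks 28 mm a turn (4.5 mm per rad) and stays, or springs back a little, when left.
- grip_a (a point): Centre of nut_a's upright black knob: round, 18 mm across, 40 mm high, 45 mm out from the stud's axis, 47 mm above the nut's underside, 23 mm above the arm; it spins freely on its pin. Push at the knob along its path: 4 to 6 N while running down; once the cover is seated it rises from there to 10 N within 0.2 to 0.5 rad. Firm at 10 N (8 to 12 is good); above 13 N the gasket is crushed.
- nut_b: Steel crank nut on the stud at (+65, -65) mm in the pump's frame, diagonally opposite nut_d. As nut_a. All nuts need about a half turn (2.2 to 4.2 rad, to be felt: it differs from run to run and nut to nut). The arms start within 0.3 rad of square to the pump's diagonal and sweep clockwise round the pump's outer corner.
- grip_b (a point): Centre of nut_b's upright black knob: round, 18 mm across, 40 mm high, 45 mm out from the stud's axis, 47 mm above the nut's underside, 23 mm above the arm; it spins freely on its pin.
- nut_c: Steel crank nut on the stud at (-65, -65) mm in the pump's frame, diagonally opposite nut_a. As nut_a.
- grip_c (a point): Centre of nut_c's upright black knob: round, 18 mm across, 40 mm high, 45 mm out from the stud's axis, 47 mm above the nut's underside, 23 mm above the arm; it spins freely on its pin.
- nut_d: Steel crank nut on the stud at (-65, +65) mm in the pump's frame, diagonally opposite nut_b. As nut_a.
- grip_d (a point): Centre of nut_d's upright black knob: round, 18 mm across, 40 mm high, 45 mm out from the stud's axis, 47 mm above the nut's underside, 23 mm above the arm; it spins freely on its pin.
- jar_blue_lid: Clear jar with a blue lid, 64 mm across, 88 mm high, lying to the left of the pump; a bystander. Origin at its underside.
- pliers: Pliers with red handles, 91x190x15 mm, lying to the left of the pump; a bystander. Origin at its underside.
- driver_red: Screwdriver with a red handle, 76x177x30 mm, lying to the left of the pump; a bystander. Origin at its underside.

How it is judged (in metres and radians):
On the way, in this order (a step that is already met when the one before it is completed fails the run):
1. two diagonally opposite nuts are tight (over 25 N on the cover) ((contact force between each of nut_a, nut_c and cover above 25 N or contact force between each of nut_b, nut_d and cover above 25 N)), for 0.2 s.
2. all four nuts are tight (contact force between each of nut_a, nut_b, nut_c, nut_d and cover above 25 N), for 0.2 s.
At the end, for the whole second after the job is handed in: each of the four nuts presses on the cover with 25 to 95 N, the cover is level within 0.012 rad, and nuts and cover are at rest (all of step 2 and contact force between each of nut_a, nut_b, nut_c, nut_d and cover below 95 N and angular speed of each of nut_a, nut_b, nut_c, nut_d below 0.1 rad/s and angle between cover's own z axis and vertical below 0.012 rad and linear speed of cover below 0.01 m/s); the robot touches nothing.
It fails at once if a nut is over-tightened (more than 95 N on the cover) (contact force between any of nut_a, nut_b, nut_c, nut_d and cover above 95 N).
It fails at once if two neighbouring nuts are tight (over 20 N) while neither of the other two is: not cross order ((contact force between each of nut_a, nut_b and cover above 20 N and not (contact force between nut_c and cover above 20 N) and not (contact force between nut_d and cover above 20 N)) or (contact force between each of nut_b, nut_c and cover above 20 N and not (contact force between nut_d and cover above 20 N) and not (contact force between nut_a and cover above 20 N)) or (contact force between each of nut_c, nut_d and cover above 20 N and not (contact force between nut_a and cover above 20 N) and not (contact force between nut_b and cover above 20 N)) or (contact force between each of nut_d, nut_a and cover above 20 N and not (contact force between nut_b and cover above 20 N) and not (contact force between nut_c and cover above 20 N))).
It fails at once if a thing lying on the bench is shifted by more than 30 mm (distance of any of jar_blue_lid, pliers, driver_red from where it was at the start of the episode above 0.03 m).
It also fails if it takes over 72 s, if anything falls off the work surface, if the arm or the gripper's body presses on something with over 40 N, if the wrist force passes 120 N, or if a joint passes its speed limit or range.

## Robot

A 6-joint arm with a two-finger parallel gripper is mounted at the origin on a cart in front of the work surface, level with it; the furniture and walls round the work are solid. World frame = base frame: x ahead of the robot, y to its left, z up, the work surface at z = 0. Lengths are in m, angles in degrees, forces in N, time in s.
With the tool pointing down it reaches from about 0.4 to 0.825 m from the base axis. Payload 7 kg.
Tool frame: the origin (TCP) lies midway between the tips of the shut fingers; the grasp point (between the pads) lies r.grip_depth behind it (r.grip_depth is the distance from the TCP to the grasp point, in m); z points along the fingers, y is the direction in which the jaws open and shut (so a half turn about z gives the same grasp; the last joint's range is limited). The gripper opens to 88 mm and grips with 3 to 60 N. Pads are 19 mm wide; open, the fingers measure 130 mm over their backs; the gripper's body (78 mm by 193 mm) begins 47 mm behind the grasp point.
Start: joints at [-50.529, 20.546, 0.682, 0, -70.136, -16.507], TCP at [0.263, -0.621, 0.227] pointing down, gripper open.
Joint ranges: [-176.03, 176.03], [-82.01, 121.73], [-58.28, 71.71], [-173.87, 95.51], [-174.79, -0.11], [-173.66, 173.66]. Speed limits (degrees/s): [136.94, 136.94, 172.46, 180, 180, 180].

## Interface

Orientations are given as [roll, pitch, yaw] about the fixed x, y, z axes, in that order (R = Rz(yaw) Ry(pitch) Rx(roll)).
In Python, from plant import r, imaging, close_job gives the robot as it stands.
- The arm moves only by the tool step_arm, never from a script. Its argument "commands" is a list of rows, each a list of 2 entries, a list of its own where there are three numbers: the shift along the tool's x, y, z in mm, then the turn about the tool's z in degrees. In form: [[[x, y, z], twist], ...]. A call has 1 to 20 rows; each row shifts and turns the commanded pose from where the row before left it, along the tool's axes as they then stand; what a row does not reach is not made up. A row lasts 1/8 s, in which the tool goes at most 62.5 mm and 10.7 degrees, less where a joint would pass 70% of its speed; a pose out of reach is approached as far as the arm can. A call with a gripper value outside its range is refused whole. "gripper" is the closure, from 0 (fully open) to 1 (shut), set as the call begins (left out, the last holds). The fingers move at their own pace and stop on an object; "grip_force" is the grip in N (left out, the last holds). Time passes only in rows, so rows that do not move let the fingers close. It gives the time, the measured TCP pose, the force and the opening at its end, in the units of the state.
- r.get_state(): the state, without advancing time (a new reading comes with each control period).
- imaging.capture(name): name is "side" or "top"; returns a dict with "img" (384x512x3 uint8, red, green, blue), "z_map" (384x512 float32, m along the optical axis (not along the pixel's ray), 0 where there is no reading), "vfov" (degrees; the focal length in pixels is half the picture's height over the tangent of half this angle, whatever the lens; pixels are square), "cx", "cy" (the principal point, pixels), "extrinsics" (4x4, takes a point from camera to world coordinates). Camera axes: x right, y down, z forward; pixel columns grow to the right and rows downward; lengths in m; the calibration is good to about 2 mm. A picture is of the moment at which its call begins.
- close_job(): hands the job in, once; it reports no verdict.
The state is a dict: "time_s": time; "joints": joint angles; "qd": joint speeds; "joint_torque": joint torques, N m; "tcp_pos": TCP position; "eef_rot": TCP orientation; "contact_force": force on the tool from outside, world axes, zero at the start; "moment": the same for the moment, N m; "gripper_width": finger opening in m.
Only numpy, scipy, OpenCV 4.12 (cv2) and the standard library are available. Lean on these libraries where they do the work, as an engineer would, in place of code of your own. Each camera call takes 0.05 s, during which the arm holds its last target.

## Working session

There is one attempt and no reset: what is moved stays moved. The work goes in short steps, Python scripts to look and compute and a tool call to move; the robot and the scene stay as the last step left them, time stands still between calls to the robot, and variables do not carry over. Pictures are saved under pics/ and viewed, and the job is handed in when it is done.

Besides the shell and the picture viewer there is one more tool, called after "Request:" by a JSON object that holds its "method" and its "body", one argument or row to a line. step_arm: Moves the arm, as the interface text tells. Its arguments: {"type":"object","properties":{"commands":{"type":"array","items":{"type":"array"}},"gripper":{"type":"number"},"grip_force":{"type":"number"}},"required":["commands"]}

```bash
ls; mkdir -p pics
python3 - <<'E'
from plant import r, imaging
import cv2, numpy as np
print(r.get_state()); print(r.grip_depth)
for n in("side","top"):
    c=imaging.capture(n); np.savez(f"{n}0.npz",**c)
    cv2.imwrite(f"pics/{n}0.png",c["img"][:,:,::-1]); print(n,c["vfov"],c["cx"],c["cy"],c["extrinsics"])
E
```

```text
pics
{'time_s': 0.0, 'joints': array([-5.05276173e+01,  2.05926423e+01,  6.33895817e-01, -1.99019028e-02,
       -7.01339415e+01, -1.65088692e+01]), 'qd': array([-0.07738457, -0.02348337, -0.0451149 , -0.10918156,  0.01297843,
        0.01958803]), 'joint_torque': array([-3.28103924e-04, -5.82713020e+01,  2.93043941e+01,  6.99712202e+00,
        6.59991187e-03, -1.79769040e-04]), 'tcp_pos': array([ 0.26316089, -0.6210708 ,  0.22561066]), 'eef_rot': array([ 1.79905816e+02, -8.40344486e-03, -1.57043258e+02]), 'contact_force': array([ 0.37967344, -0.17081429, -0.33290486]), 'moment': array([-0.00566547, -0.00809393, -0.01485727]), 'gripper_width': 0.08743269600344715}
0.0188
side 54.36598155813498 260.49200893491286 191.82114124588773 [[-0.99992879  0.01185092 -0.001406    0.54726238]
 [ 0.00814592  0.59167675 -0.80613415  0.98505914]
 [-0.00872154 -0.80608819 -0.59173115  0.70859608]
 [ 0.          0.          0.          1.        ]]
top 50.03253491635654 247.32304732907266 194.50889787883548 [[ 0.00918861 -0.98457773  0.1747062   0.3793783 ]
 [-0.99993893 -0.01012008 -0.0044415   0.17373283]
 [ 0.00614104 -0.17465472 -0.98461059  1.00951983]
 [ 0.          0.          0.          1.        ]]
```

View pics/top0.png

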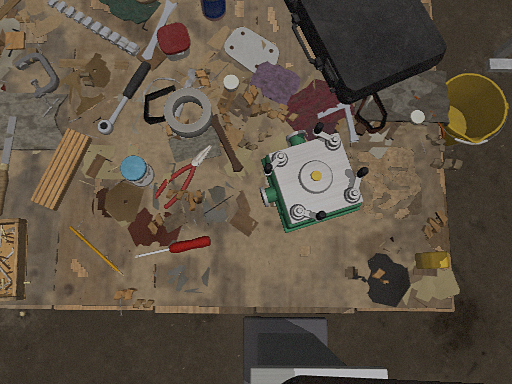

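View pics/side0.png

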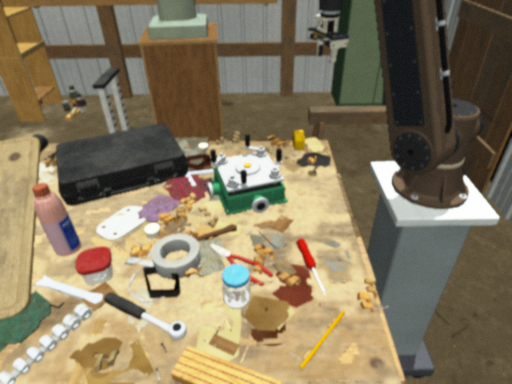

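The top view shows the pump at about (312,182), with the knobs near (318,130), (267,157), (361,173) and (320,216). The jar, pliers and driver are to its left. Next I'll measure it.

```bash
cat > h.py <<'E'
import numpy as np, cv2
def cloud(c):
    H,W=c["z_map"].shape; f=H/2/np.tan(np.radians(float(c["vfov"]))/2)
    u,v=np.meshgrid(np.arange(W),np.arange(H)); z=c["z_map"]
    P=np.stack([(u-c["cx"])/f*z,(v-c["cy"])/f*z,z],-1)
    E=c["extrinsics"]; return P@E[:3,:3].T+E[:3,3]
def ray(c,u,v,h):
    H=c["img"].shape[0]; f=H/2/np.tan(np.radians(float(c["vfov"]))/2)
    d=c["extrinsics"][:3,:3]@np.array([(u-c["cx"])/f,(v-c["cy"])/f,1]); o=c["extrinsics"][:3,3]
    return o+d*(h-o[2])/d[2]
E
python3 - <<'E'
from h import *
c=dict(np.load("top0.npz")); P=cloud(c); Z=P[...,2]
cv2.imwrite("pics/crop.png",cv2.resize(c["img"][110:250,240:390,::-1],None,fx=5,fy=5,interpolation=cv2.INTER_CUBIC)[:600])
roi=np.zeros(Z.shape,bool); roi[110:250,240:390]=1
print(np.median(Z[150:165,300:320]), Z[100:110,200:210].mean(), np.median(Z[190:200,300:340]))
m=(roi&(Z>0.135)&(Z<0.19)).astype(np.uint8)
n,l,s,ce=cv2.connectedComponentsWithStats(m)
for i in range(1,n):
    p=P[l==i]; print(ce[i],s[i,4],p.mean(0),p.max(0)[2])
m=(roi&(Z>0.078)&(Z<0.093))
m=m.astype(np.uint8); n,l,s,ce=cv2.connectedComponentsWithStats(m); i=1+np.argmax(s[1:,4]); p=P[l==i]
print(len(p),cv2.minAreaRect((p[:,:2]*1000).astype(np.float32)),np.median(p,0))
E
```

```text
0.08726881684936266 0.04312495716918702 0.08788777194884778
[319.02985075 126.29850746] 67 [0.68517133 0.01429435 0.1497491 ] 0.15705834777467387
[268.27419355 167.08064516] 62 [0.5921105  0.12542516 0.15023017] 0.1561432708332734
[363.36619718 170.98591549] 71 [ 0.58557867 -0.07863324  0.15062921] 0.15693577699907835
[321.15151515 214.75757576] 66 [0.48997366 0.01431754 0.15159702] 0.15933573834965153
4023 ((586.2234497070312, 13.853965759277344), (173.9979705810547, 175.19021606445312), 18.033777236938477) [0.58277129 0.01639233 0.08730751]
```

View pics/crop.png

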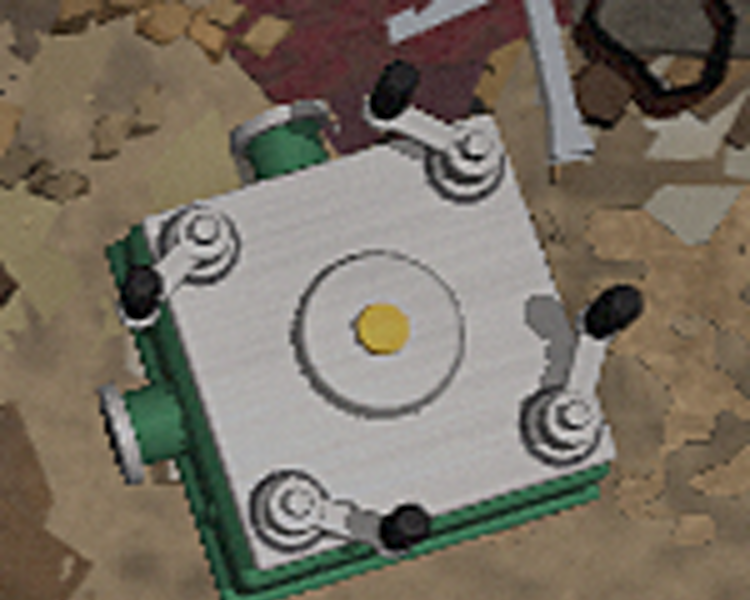

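Request:
{"method": "step_arm", "body": {
  "commands": [
    [[-46.5,33.8,0],0],
    [[-46.5,33.8,0],0],
    [[-46.5,33.8,0],0],
    [[-46.5,33.8,0],0],
    [[-46.5,33.8,0],0],
    [[-46.5,33.8,0],0],
    [[-46.5,33.8,0],0],
    [[-46.5,33.8,0],0],
    [[-46.5,33.8,0],0],
    [[-46.5,33.8,0],0],
    [[-46.5,33.8,0],0],
    [[0,0,0],-10],
    [[0,0,0],-10],
    [[0,0,0],-10],
    [[0,0,0],-10],
    [[0,0,0],-10],
    [[0,0,0],-10],
    [[0,0,0],-10],
    [[0,0,0],-10],
    [[0,0,0],-10]
  ],
  "gripper": 0.43,
  "grip_force": 20
}}

```text
time_s: 2.6
tcp_pos: [0.5889, -0.0796, 0.2261]
eef_rot: [180.0, 0.0, -66.7]
contact_force: [-0.8, -0.2, -0.3]
gripper_width: 0.0499
```

```bash
cat >> h.py <<'E'
A=np.radians
yaw0=18.03; C=np.array([586.2,13.9])
ang={'a':45,'b':-45,'c':-135,'d':135}
S={k:C+91.92*np.array([np.cos(A(yaw0+v)),np.sin(A(yaw0+v))]) for k,v in ang.items()}
def to(st,x,y,z,yaw):
    w=A(st["eef_rot"][2]); d=np.array([x,y])-st["tcp_pos"][:2]*1000
    tx=np.array([np.cos(w),np.sin(w)]); ty=np.array([np.sin(w),-np.cos(w)])
    return d@tx, d@ty, st["tcp_pos"][2]*1000-z, st["eef_rot"][2]-yaw
def rep(st,k,sgn):
    "sgn +1: tool x outward"
    p=st["tcp_pos"][:2]*1000-S[k]; ph=np.degrees(np.arctan2(p[1],p[0])); F=st["contact_force"]
    t=np.array([np.sin(A(ph)),-np.cos(A(ph))]); ra=np.array([np.cos(A(ph)),np.sin(A(ph))])
    print("t %.2f r %.1f phi %.1f z %.1f yaw %.1f Ftan %.2f Frad %.2f Fz %.2f w %.1f q6 %.0f"%(st["time_s"],np.hypot(*p),ph,st["tcp_pos"][2]*1000,st["eef_rot"][2],F[:2]@t,F[:2]@ra,F[2],st["gripper_width"]*1000,st["joints"][5]))
E
python3 - <<'E'
from h import *
from plant import r
st=r.get_state(); print(S); rep(st,'c',1); p=S['c']+45*np.array([np.cos(A(-14)),np.sin(A(-14))]); print(p,to(st,*p,123,-14)); print(st["contact_force"])
E
```

```text
{'a': array([627.88791759,  95.82315867]), 'b': array([668.12315867, -27.78791759]), 'c': array([544.51208241, -68.02315867]), 'd': array([504.27684133,  55.58791759])}
t 2.60 r 45.9 phi -14.6 z 226.1 yaw -66.7 Ftan 0.34 Frad -0.69 Fz -0.25 w 49.9 q6 12
[588.1753901  -78.90964398] (np.float64(-0.9026254725614933), np.float64(0.4329521705589137), np.float64(103.11563587954288), np.float64(-52.71013081524272))
[-0.75533303 -0.15577563 -0.25326952]
```

Request:
{"method": "step_arm", "body": {
  "commands": [
    [[-0.9,0.4,10],-10.5],
    [[0,0,12],-10.5],
    [[0,0,12],-10.5],
    [[0,0,12],-10.5],
    [[0,0,12],-10.5],
    [[0,0,11],0],
    [[0,0,11],0],
    [[0,0,11],0],
    [[0,0,11],0],
    [[0,0,0],0]
  ]
}}

```text
time_s: 3.85
tcp_pos: [0.5879, -0.079, 0.1234]
eef_rot: [180.0, 0.1, -14.6]
contact_force: [0.1, 0.1, 1.4]
gripper_width: 0.05
```

Request:
{"method": "step_arm", "body": {
  "commands": [
    [[0,0,0],0],
    [[0,0,0],0],
    [[0,0,0],0]
  ],
  "gripper": 0.9,
  "grip_force": 20
}}

```text
time_s: 4.22
tcp_pos: [0.5887, -0.0789, 0.125]
eef_rot: [-180.0, -0.0, -14.5]
contact_force: [-0.6, -0.2, -0.7]
gripper_width: 0.0252
```

Run:
```python
from h import *
from plant import r,imaging
rep(r.get_state(),'c',1)
c=imaging.capture("top"); cv2.imwrite("pics/g1.png",cv2.resize(c["img"][100:250,240:400,::-1],None,fx=4,fy=4))
rep(r.get_state(),'c',1)
```

```text
t 4.22 r 45.5 phi -13.8 z 125.0 yaw -14.5 Ftan 0.34 Frad -0.56 Fz -0.67 w 25.2 q6 64
t 4.28 r 45.5 phi -13.9 z 124.9 yaw -14.5 Ftan 2.03 Frad 0.40 Fz 0.53 w 21.3 q6 64
```

View pics/g1.png

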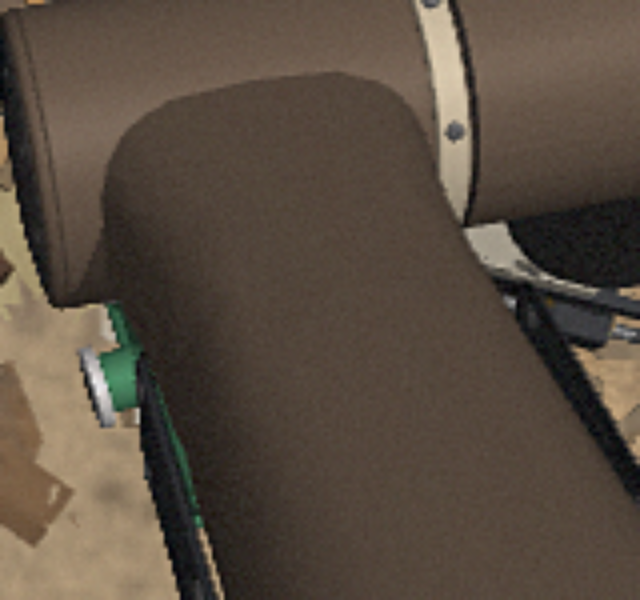

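The arm covers the pump in the top view. I'll let the fingers finish closing and check the opening width.

Request:
{"method": "step_arm", "body": {
  "commands": [
    [[0,0,0],0],
    [[0,0,0],0]
  ]
}}

```text
time_s: 4.53
tcp_pos: [0.5885, -0.0793, 0.1248]
eef_rot: [180.0, -0.0, -14.5]
contact_force: [-0.8, -2.5, 3.2]
gripper_width: 0.0171
```

Run:
```python
from h import *
from plant import r,imaging
rep(r.get_state(),'c',1)
```

```text
t 4.53 r 45.4 phi -14.4 z 124.8 yaw -14.5 Ftan 2.63 Frad -0.17 Fz 3.22 w 17.1 q6 64
```

Request:
{"method": "step_arm", "body": {
  "commands": [
    [[-0.25,4.7,0.47],6],
    [[-0.25,4.7,0.47],6],
    [[-0.25,4.7,0.47],6],
    [[-0.25,4.7,0.47],6],
    [[-0.25,4.7,0.47],6]
  ]
}}

```text
time_s: 5.15
tcp_pos: [0.5788, -0.0981, 0.1229]
eef_rot: [-179.8, -0.1, -44.7]
contact_force: [1.8, 3.2, 1.4]
gripper_width: 0.0173
```

Run:
```python
from h import *
from plant import r,imaging
rep(r.get_state(),'c',1)
```

```text
t 5.15 r 45.5 phi -41.2 z 122.9 yaw -44.7 Ftan -3.61 Frad -0.76 Fz 1.45 w 17.3 q6 36
```

Request:
{"method": "step_arm", "body": {
  "commands": [
    [[-0.25,4.7,0.47],6],
    [[-0.25,4.7,0.47],6],
    [[-0.25,4.7,0.47],6],
    [[-0.25,4.7,0.47],6],
    [[-0.25,4.7,0.47],6],
    [[-0.25,4.7,0.47],6],
    [[-0.25,4.7,0.47],6],
    [[-0.25,4.7,0.47],6],
    [[-0.25,4.7,0.47],6],
    [[-0.25,4.7,0.47],6]
  ]
}}

```text
time_s: 6.4
tcp_pos: [0.5356, -0.1128, 0.1189]
eef_rot: [-179.8, -0.1, -104.7]
contact_force: [3.3, -12.2, 3.6]
gripper_width: 0.0175
```

Run:
```python
from h import *
from plant import r,imaging
rep(r.get_state(),'c',1)
```

```text
t 6.40 r 45.6 phi -101.3 z 118.9 yaw -104.7 Ftan -5.65 Frad 11.28 Fz 3.63 w 17.5 q6 -24
```

Request:
{"method": "step_arm", "body": {
  "commands": [
    [[0.25,4.7,0.47],6],
    [[0.25,4.7,0.47],6],
    [[0,4.7,0.47],6]
  ]
}}

```text
time_s: 6.78
tcp_pos: [0.521, -0.1081, 0.1171]
eef_rot: [-179.9, -0.1, -122.7]
contact_force: [-0.0, -10.9, 4.9]
gripper_width: 0.0174
```

```bash
cat > s.py <<'E'
import sys
from h import *
from plant import r
rep(r.get_state(),sys.argv[1],1)
E
python3 s.py c
```

```text
t 6.78 r 46.5 phi -120.4 z 117.1 yaw -122.7 Ftan -5.49 Frad 9.44 Fz 4.91 w 17.4 q6 -42
```

Request:
{"method": "step_arm", "body": {
  "commands": [
    [[0.3,3.14,0.31],4],
    [[0.3,3.14,0.31],4],
    [[0.3,3.14,0.31],4]
  ]
}}

```text
time_s: 7.15
tcp_pos: [0.5128, -0.1028, 0.116]
eef_rot: [-179.9, -0.0, -134.7]
contact_force: [0.7, -7.5, 5.1]
gripper_width: 0.0169
```

```bash
python3 s.py c
```

```text
t 7.15 r 47.1 phi -132.4 z 116.0 yaw -134.7 Ftan -5.58 Frad 5.11 Fz 5.12 w 16.9 q6 -55
```

Request:
{"method": "step_arm", "body": {
  "commands": [
    [[0.2,3.14,0.31],4],
    [[0.2,3.14,0.31],4]
  ]
}}

```text
time_s: 7.4
tcp_pos: [0.5081, -0.0984, 0.1153]
eef_rot: [-179.9, 0.0, -142.7]
contact_force: [-1.2, -5.2, 4.5]
gripper_width: 0.0175
```

```bash
python3 s.py c
```

```text
t 7.40 r 47.4 phi -140.2 z 115.3 yaw -142.7 Ftan -3.27 Frad 4.22 Fz 4.52 w 17.5 q6 -64
```

Request:
{"method": "step_arm", "body": {
  "commands": [
    [[0.1,3.14,0.31],4],
    [[0.1,3.14,0.31],4]
  ]
}}

```text
time_s: 7.65
tcp_pos: [0.5041, -0.0933, 0.1147]
eef_rot: [-179.9, 0.0, -150.7]
contact_force: [-1.1, -5.7, 5.3]
gripper_width: 0.0175
```

```bash
python3 s.py c
```

```text
t 7.65 r 47.6 phi -148.0 z 114.7 yaw -150.7 Ftan -4.31 Frad 3.95 Fz 5.27 w 17.5 q6 -72
```

Request:
{"method": "step_arm", "body": {
  "commands": [
    [[0,3.14,0.31],4],
    [[0,3.14,0.31],4]
  ]
}}

```text
time_s: 7.9
tcp_pos: [0.501, -0.0877, 0.114]
eef_rot: [-179.9, -0.0, -158.7]
contact_force: [-2.3, -6.5, 4.9]
gripper_width: 0.0174
```

```bash
python3 s.py c
```

```text
t 7.90 r 47.8 phi -155.7 z 114.0 yaw -158.7 Ftan -5.00 Frad 4.76 Fz 4.93 w 17.4 q6 -81
```

Request:
{"method": "step_arm", "body": {
  "commands": [
    [[0,3.14,0.31],4],
    [[0,3.14,0.31],4]
  ]
}}

```text
time_s: 8.15
tcp_pos: [0.4985, -0.0818, 0.1133]
eef_rot: [-179.9, -0.0, -166.7]
contact_force: [-3.4, -6.4, 7.4]
gripper_width: 0.0175
```

```bash
python3 s.py c
```

```text
t 8.15 r 48.0 phi -163.3 z 113.3 yaw -166.7 Ftan -5.15 Frad 5.11 Fz 7.36 w 17.5 q6 -90
```

Request:
{"method": "step_arm", "body": {
  "commands": [
    [[0,2.36,0.2],3],
    [[0,2.36,0.2],3]
  ]
}}

```text
time_s: 8.4
tcp_pos: [0.4973, -0.0772, 0.1129]
eef_rot: [-179.9, -0.1, -172.6]
contact_force: [-3.9, -4.6, 7.4]
gripper_width: 0.0175
```

```bash
python3 s.py c
```

```text
t 8.40 r 48.1 phi -169.0 z 112.9 yaw -172.6 Ftan -3.78 Frad 4.68 Fz 7.44 w 17.5 q6 -96
```

Request:
{"method": "step_arm", "body": {
  "commands": [
    [[0,2.36,0.2],3],
    [[0,2.36,0.2],3]
  ]
}}

```text
time_s: 8.65
tcp_pos: [0.4965, -0.0725, 0.1124]
eef_rot: [-179.9, -0.1, -178.6]
contact_force: [-5.0, -4.5, 7.8]
gripper_width: 0.0174
```

```bash
python3 s.py c
```

```text
t 8.65 r 48.2 phi -174.7 z 112.4 yaw -178.6 Ftan -4.05 Frad 5.43 Fz 7.81 w 17.4 q6 -103
```

Request:
{"method": "step_arm", "body": {
  "commands": [
    [[0,2.36,0.2],3],
    [[0,2.36,0.2],3]
  ]
}}

```text
time_s: 8.9
tcp_pos: [0.4963, -0.0678, 0.1119]
eef_rot: [-179.9, -0.1, 175.4]
contact_force: [-5.8, -3.9, 9.1]
gripper_width: 0.0176
```

```bash
python3 s.py c
```

```text
t 8.90 r 48.2 phi 179.7 z 111.9 yaw 175.4 Ftan -3.97 Frad 5.81 Fz 9.12 w 17.6 q6 -109
```

Request:
{"method": "step_arm", "body": {
  "commands": [
    [[0.2,2.36,0],3],
    [[0.2,2.36,0],3]
  ]
}}

```text
time_s: 9.15
tcp_pos: [0.4965, -0.0629, 0.1117]
eef_rot: [-179.9, -0.1, 169.4]
contact_force: [-3.4, -4.2, 3.6]
gripper_width: 0.0172
```

```bash
python3 s.py c
```

```text
t 9.15 r 48.3 phi 173.9 z 111.7 yaw 169.4 Ftan -4.48 Frad 2.91 Fz 3.63 w 17.2 q6 -116
```

Request:
{"method": "step_arm", "body": {
  "commands": [
    [[0.1,2.36,0.1],3],
    [[0.1,2.36,0.1],3]
  ]
}}

```text
time_s: 9.4
tcp_pos: [0.4972, -0.0582, 0.1113]
eef_rot: [-179.9, -0.1, 163.4]
contact_force: [-3.3, -4.4, 3.9]
gripper_width: 0.0176
```

```bash
python3 s.py c
```

```text
t 9.40 r 48.3 phi 168.3 z 111.3 yaw 163.4 Ftan -4.98 Frad 2.32 Fz 3.91 w 17.6 q6 -123
```

Request:
{"method": "step_arm", "body": {
  "commands": [
    [[0,2.36,0.2],3],
    [[0,2.36,0.2],3]
  ]
}}

```text
time_s: 9.65
tcp_pos: [0.4984, -0.0537, 0.1108]
eef_rot: [-179.9, -0.1, 157.3]
contact_force: [-4.8, -3.7, 3.9]
gripper_width: 0.0173
```

```bash
python3 s.py c
```

```text
t 9.65 r 48.3 phi 162.8 z 110.8 yaw 157.3 Ftan -4.93 Frad 3.54 Fz 3.86 w 17.3 q6 -129
```

Request:
{"method": "step_arm", "body": {
  "commands": [
    [[0,2.36,0.2],3],
    [[0,2.36,0.2],3]
  ]
}}

```text
time_s: 9.9
tcp_pos: [0.5, -0.0494, 0.1103]
eef_rot: [-179.9, -0.1, 151.3]
contact_force: [-6.2, -2.1, 5.0]
gripper_width: 0.0173
```

```bash
python3 s.py c
```

```text
t 9.90 r 48.3 phi 157.3 z 110.3 yaw 151.3 Ftan -4.30 Frad 4.92 Fz 5.01 w 17.3 q6 -135
```

Request:
{"method": "step_arm", "body": {
  "commands": [
    [[0,2.36,0.2],3],
    [[0,2.36,0.2],3]
  ]
}}

```text
time_s: 10.15
tcp_pos: [0.502, -0.0452, 0.1099]
eef_rot: [-179.9, -0.1, 145.3]
contact_force: [-6.8, -1.5, 6.4]
gripper_width: 0.0173
```

```bash
python3 s.py c
```

```text
t 10.15 r 48.2 phi 151.8 z 109.9 yaw 145.3 Ftan -4.56 Frad 5.22 Fz 6.43 w 17.3 q6 -142
```

Request:
{"method": "step_arm", "body": {
  "commands": [
    [[0,2.36,0.2],3],
    [[0,2.36,0.2],3]
  ]
}}

```text
time_s: 10.4
tcp_pos: [0.5045, -0.0412, 0.1094]
eef_rot: [-179.8, -0.2, 139.3]
contact_force: [-9.2, 0.6, 7.0]
gripper_width: 0.0173
```

```bash
python3 s.py c
```

```text
t 10.40 r 48.1 phi 146.2 z 109.4 yaw 139.3 Ftan -4.64 Frad 8.01 Fz 7.04 w 17.3 q6 -148
```

Request:
{"method": "step_arm", "body": {
  "commands": [
    [[0.3,2.36,0.1],3],
    [[0.3,2.36,0.1],3]
  ]
}}

```text
time_s: 10.65
tcp_pos: [0.5073, -0.0374, 0.1091]
eef_rot: [-179.8, -0.1, 133.3]
contact_force: [-6.7, -1.7, 5.6]
gripper_width: 0.0176
```

```bash
sed -i "s/^S={/S={/; \$a S['c']=np.array([542.5,-69.5])" h.py; python3 s.py c
```

```text
t 10.65 r 47.6 phi 137.6 z 109.1 yaw 133.3 Ftan -5.83 Frad 3.81 Fz 5.64 w 17.6 q6 -155
```

Request:
{"method": "step_arm", "body": {
  "commands": [
    [[0.1,2.36,0.2],3],
    [[0.1,2.36,0.2],3]
  ]
}}

```text
time_s: 10.9
tcp_pos: [0.5103, -0.0342, 0.1087]
eef_rot: [-179.8, -0.1, 127.3]
contact_force: [-8.8, -0.0, 8.2]
gripper_width: 0.0173
```

```bash
python3 s.py c
```

```text
t 10.90 r 47.8 phi 132.3 z 108.7 yaw 127.3 Ftan -6.54 Frad 5.94 Fz 8.21 w 17.3 q6 -161
```

Request:
{"method": "step_arm", "body": {
  "commands": [
    [[0.1,2.36,0.2],3],
    [[0.1,2.36,0.2],3]
  ]
}}

```text
time_s: 11.15
tcp_pos: [0.5136, -0.0312, 0.1084]
eef_rot: [-179.7, -0.1, 121.3]
contact_force: [-10.3, 1.0, 11.6]
gripper_width: 0.0174
```

```bash
python3 s.py c
```

```text
t 11.15 r 47.9 phi 127.0 z 108.4 yaw 121.3 Ftan -7.60 Frad 7.03 Fz 11.58 w 17.4 q6 -167
```

Request:
{"method": "step_arm", "body": {
  "commands": [
    [[0.5,2.3,-0.4],2],
    [[0.4,2.0,-0.2],1]
  ]
}}

```text
time_s: 11.4
tcp_pos: [0.5163, -0.0289, 0.1084]
eef_rot: [-179.6, -0.1, 118.4]
contact_force: [-7.8, -4.7, 3.8]
gripper_width: 0.0171
```

```bash
python3 s.py c
```

```text
t 11.40 r 48.3 phi 122.9 z 108.4 yaw 118.4 Ftan -9.10 Frad 0.22 Fz 3.81 w 17.1 q6 -170
```

Request:
{"method": "step_arm", "body": {
  "commands": [
    [[0.2,1.8,0],0]
  ]
}}

```text
time_s: 11.52
tcp_pos: [0.5176, -0.0281, 0.1083]
eef_rot: [-179.6, -0.1, 118.4]
contact_force: [-9.1, -4.6, 4.9]
gripper_width: 0.0172
```

```bash
python3 s.py c
```

```text
t 11.53 r 48.3 phi 121.0 z 108.3 yaw 118.4 Ftan -10.22 Frad 0.75 Fz 4.86 w 17.2 q6 -170
```

Request:
{"method": "step_arm", "body": {
  "commands": [
    [[0,0,0],0]
  ]
}}

```text
time_s: 11.65
tcp_pos: [0.5177, -0.028, 0.1083]
eef_rot: [-179.6, -0.1, 118.4]
contact_force: [-9.0, -3.9, 5.3]
gripper_width: 0.0174
```

```bash
python3 s.py c
```

```text
t 11.65 r 48.3 phi 120.9 z 108.3 yaw 118.4 Ftan -9.76 Frad 1.28 Fz 5.28 w 17.4 q6 -170
```

Request:
{"method": "step_arm", "body": {
  "commands": [
    [[0,0,0],0],
    [[0,0,0],0],
    [[0,0,0],0],
    [[0,0,-30],0],
    [[0,0,-35],0],
    [[0,0,-5],-10.5]
  ],
  "gripper": 0.43
}}

```text
time_s: 12.4
tcp_pos: [0.5235, -0.0262, 0.1822]
eef_rot: [179.7, 0.1, 129.2]
contact_force: [-1.0, -0.3, -1.5]
gripper_width: 0.0496
```

```bash
sed -i "\$a for k in 'abd': S[k]=S[k]+np.array([-1.,-1.])" h.py
python3 - <<'E'
from h import *
from plant import r
st=r.get_state(); rep(st,'c',1); p=S['a']+45*np.array([np.cos(A(141)),np.sin(A(141))]); print(p,to(st,*p,123,-19-360))
E
```

```text
t 12.40 r 47.3 phi 113.7 z 182.2 yaw 129.2 Ftan -1.07 Frad 0.09 Fz -1.50 w 49.6 q6 -159
[591.91634932 123.14257627] (np.float64(72.46630005092476), np.float64(147.38817047355099), np.float64(59.24812465063235), np.float64(508.18682620362483))
```

Request:
{"method": "step_arm", "body": {
  "commands": [
    [[24.2,49.1,0],0],
    [[24.2,49.1,0],0],
    [[24.1,49.2,0],0],
    [[0,0,0],-10.6],
    [[0,0,0],-10.6],
    [[0,0,0],-10.6],
    [[0,0,0],-10.6],
    [[0,0,0],-10.6],
    [[0,0,0],-10.6],
    [[0,0,0],-10.6],
    [[0,0,0],-10.6],
    [[0,0,0],-10.6],
    [[0,0,0],-10.6],
    [[0,0,0],-10.6],
    [[0,0,0],-10.6],
    [[0,0,0],-10.6],
    [[0,0,0],-10.6],
    [[0,0,0],-10.6],
    [[0,0,0],-10.6],
    [[0,0,0],-10.6]
  ]
}}

```text
time_s: 14.9
tcp_pos: [0.5909, 0.1228, 0.1795]
eef_rot: [-179.9, -0.0, -50.5]
contact_force: [0.5, 0.5, -0.3]
gripper_width: 0.0503
```

Run:
```python
from h import *
from plant import r,imaging
c=imaging.capture("side"); np.savez("side1.npz",**c); cv2.imwrite("pics/s1.png",cv2.resize(c["img"][130:230,190:310,::-1],None,fx=5,fy=5,interpolation=cv2.INTER_CUBIC))
st=r.get_state(); rep(st,'a',1); p=S['a']+45*np.array([np.cos(A(141)),np.sin(A(141))]); print(p,to(st,*p,123,-19))
```

```text
t 14.95 r 45.6 phi 142.2 z 179.5 yaw -49.9 Ftan 0.55 Frad -0.67 Fz -0.00 w 49.7 q6 10
[591.91634932 123.14257627] (np.float64(0.3973498566655743), np.float64(-1.050242128220962), np.float64(56.47847988462999), np.float64(-30.942065796115514))
```

View pics/s1.png

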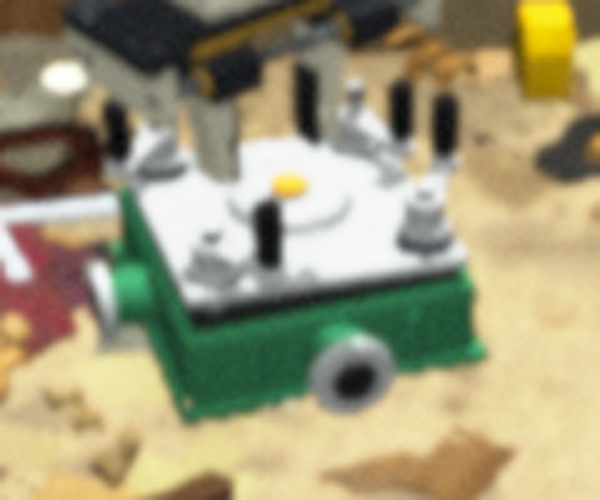

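Run:
```python
from h import *
c=dict(np.load("side1.npz")); f=192/np.tan(np.radians(float(c["vfov"]))/2); Ei=np.linalg.inv(c["extrinsics"])
for p in [(.591,.123,.18),(.610,.139,.18),(.572,.107,.18),(.592,.123,.154),(.6269,.0948,.1)]:
    q=Ei[:3,:3]@p+Ei[:3,3]; u,v=f*q[0]/q[2]+c["cx"],f*q[1]/q[2]+c["cy"]; print(p,(u-190)*5,(v-130)*5)
```

```text
(0.591, 0.123, 0.18) 266.8529428770495 154.30228387763705
(0.61, 0.139, 0.18) 230.2830034028095 170.50423070045284
(0.572, 0.107, 0.18) 302.49662700372966 138.51070524523308
(0.592, 0.123, 0.154) 266.72747769645184 194.94705995924008
(0.6269, 0.0948, 0.1) 210.96003670732088 248.01431406302115
```

The side view shows knob a's top at crop pixel (268,197). I predicted (267,195), and the fingers straddle it, so I'm descending.

Request:
{"method": "step_arm", "body": {
  "commands": [
    [[0.4,-1,5],-10.4],
    [[0,0,5],-10.4],
    [[0,0,6],-10.4],
    [[0,0,14],0],
    [[0,0,14],0],
    [[0,0,12],0],
    [[0,0,0],0]
  ]
}}

```text
time_s: 15.82
tcp_pos: [0.5907, 0.1222, 0.1218]
eef_rot: [179.9, 0.1, -19.7]
contact_force: [0.0, -0.3, 0.3]
gripper_width: 0.0503
```

Request:
{"method": "step_arm", "body": {
  "commands": [
    [[0,0,0],0],
    [[0,0,0],0],
    [[0,0,0],0],
    [[0,0,0],0],
    [[0,0,0],0]
  ],
  "gripper": 0.9,
  "grip_force": 20
}}

```text
time_s: 16.45
tcp_pos: [0.5921, 0.1233, 0.1239]
eef_rot: [-179.9, -0.1, -19.6]
contact_force: [1.0, 3.9, 2.9]
gripper_width: 0.0173
```

```bash
python3 s.py a
```

```text
t 16.45 r 45.0 phi 140.6 z 123.9 yaw -19.6 Ftan 3.67 Frad 1.74 Fz 2.91 w 17.3 q6 40
```

Request:
{"method": "step_arm", "body": {
  "commands": [
    [[1.8,-4.3,0.45],6],
    [[1.8,-4.3,0.45],6],
    [[1.8,-4.3,0.45],6],
    [[1.8,-4.3,0.45],6],
    [[1.8,-4.3,0.45],6],
    [[1.8,-4.3,0.45],6],
    [[1.8,-4.3,0.45],6],
    [[1.8,-4.3,0.45],6]
  ]
}}

```text
time_s: 17.45
tcp_pos: [0.6231, 0.1397, 0.1203]
eef_rot: [180.0, 0.1, -67.8]
contact_force: [-5.4, 6.3, 7.0]
gripper_width: 0.0172
```

```bash
python3 s.py a
```

```text
t 17.45 r 45.1 phi 94.8 z 120.3 yaw -67.8 Ftan -4.81 Frad 6.72 Fz 7.05 w 17.2 q6 -8
```

Request:
{"method": "step_arm", "body": {
  "commands": [
    [[1.4,-4.5,0.2],6],
    [[1.4,-4.5,0.2],6],
    [[1.8,-4.3,0.45],6],
    [[1.8,-4.3,0.45],6],
    [[1.8,-4.3,0.45],6],
    [[1.8,-4.3,0.45],6],
    [[1.8,-4.3,0.45],6],
    [[1.8,-4.3,0.45],6]
  ]
}}

```text
time_s: 18.45
tcp_pos: [0.6572, 0.1273, 0.1166]
eef_rot: [179.9, 0.0, -115.8]
contact_force: [-2.2, 4.5, 2.3]
gripper_width: 0.0173
```

```bash
python3 s.py a
```

```text
t 18.45 r 44.5 phi 46.9 z 116.6 yaw -115.8 Ftan -4.64 Frad 1.80 Fz 2.29 w 17.3 q6 -53
```

Request:
{"method": "step_arm", "body": {
  "commands": [
    [[1.8,-4.3,0.45],6],
    [[1.8,-4.3,0.45],6],
    [[1.8,-4.3,0.45],6],
    [[1.8,-4.3,0.45],6],
    [[1.8,-4.3,0.45],6]
  ]
}}

```text
time_s: 19.08
tcp_pos: [0.6688, 0.1073, 0.1142]
eef_rot: [179.9, 0.0, -145.8]
contact_force: [-1.0, 4.3, 1.3]
gripper_width: 0.0176
```

```bash
python3 s.py a
```

```text
t 19.07 r 43.7 phi 16.6 z 114.2 yaw -145.8 Ftan -4.41 Frad 0.26 Fz 1.26 w 17.6 q6 -81
```

Request:
{"method": "step_arm", "body": {
  "commands": [
    [[1.2,-2.9,0.3],4],
    [[1.2,-2.9,0.3],4]
  ]
}}

```text
time_s: 19.32
tcp_pos: [0.67, 0.1012, 0.1136]
eef_rot: [179.9, 0.0, -153.8]
contact_force: [-0.2, 5.5, 0.5]
gripper_width: 0.0173
```

```bash
python3 s.py a
```

```text
t 19.32 r 43.5 phi 8.4 z 113.6 yaw -153.8 Ftan -5.45 Frad 0.63 Fz 0.46 w 17.3 q6 -89
```

Request:
{"method": "step_arm", "body": {
  "commands": [
    [[1.2,-2.9,0.3],4],
    [[1.2,-2.9,0.3],4]
  ]
}}

```text
time_s: 19.58
tcp_pos: [0.6702, 0.095, 0.113]
eef_rot: [179.9, 0.0, -161.8]
contact_force: [-0.3, 5.0, -0.7]
gripper_width: 0.0176
```

```bash
python3 s.py a
```

```text
t 19.57 r 43.3 phi 0.2 z 113.0 yaw -161.8 Ftan -4.98 Frad -0.28 Fz -0.67 w 17.6 q6 -96
```

Request:
{"method": "step_arm", "body": {
  "commands": [
    [[1.2,-2.9,0.3],4],
    [[1.2,-2.9,0.3],4]
  ]
}}

```text
time_s: 19.82
tcp_pos: [0.6696, 0.0887, 0.1123]
eef_rot: [179.9, 0.0, -169.8]
contact_force: [-0.1, 5.8, 0.2]
gripper_width: 0.0173
```

```bash
python3 s.py a
```

```text
t 19.82 r 43.1 phi -8.1 z 112.3 yaw -169.8 Ftan -5.70 Frad -0.96 Fz 0.19 w 17.3 q6 -104
```

Request:
{"method": "step_arm", "body": {
  "commands": [
    [[1.2,-2.9,0.35],4],
    [[1.2,-2.9,0.35],4]
  ]
}}

```text
time_s: 20.08
tcp_pos: [0.6681, 0.0827, 0.1117]
eef_rot: [179.9, 0.0, -177.8]
contact_force: [0.2, 5.8, 1.0]
gripper_width: 0.0172
```

```bash
python3 s.py a
```

```text
t 20.07 r 43.0 phi -16.4 z 111.7 yaw -177.8 Ftan -5.61 Frad -1.47 Fz 1.04 w 17.2 q6 -111
```

Request:
{"method": "step_arm", "body": {
  "commands": [
    [[1.2,-2.9,0.35],4],
    [[1.2,-2.9,0.35],4]
  ]
}}

```text
time_s: 20.32
tcp_pos: [0.6658, 0.0769, 0.111]
eef_rot: [179.9, 0.0, 174.2]
contact_force: [0.8, 5.7, -0.0]
gripper_width: 0.0177
```

```bash
python3 s.py a
```

```text
t 20.32 r 42.9 phi -24.7 z 111.0 yaw 174.2 Ftan -5.57 Frad -1.63 Fz -0.05 w 17.7 q6 -119
```

Request:
{"method": "step_arm", "body": {
  "commands": [
    [[1.2,-2.9,0.3],4],
    [[1.2,-2.9,0.3],4]
  ]
}}

```text
time_s: 20.58
tcp_pos: [0.6628, 0.0716, 0.1104]
eef_rot: [179.9, 0.0, 166.2]
contact_force: [0.0, 5.9, 0.3]
gripper_width: 0.0171
```

```bash
python3 s.py a
```

```text
t 20.57 r 42.7 phi -32.9 z 110.4 yaw 166.2 Ftan -4.97 Frad -3.18 Fz 0.33 w 17.1 q6 -127
```

Request:
{"method": "step_arm", "body": {
  "commands": [
    [[0.9,-2.2,0.2],3],
    [[0.9,-2.2,0.2],3]
  ]
}}

```text
time_s: 20.82
tcp_pos: [0.6601, 0.0681, 0.1101]
eef_rot: [179.9, 0.0, 160.3]
contact_force: [1.8, 6.7, -0.9]
gripper_width: 0.0176
```

```bash
python3 s.py a
```

```text
t 20.82 r 42.7 phi -38.8 z 110.1 yaw 160.3 Ftan -6.36 Frad -2.79 Fz -0.89 w 17.6 q6 -132
```

Request:
{"method": "step_arm", "body": {
  "commands": [
    [[0.9,-2.2,0.2],3],
    [[0.9,-2.2,0.2],3]
  ]
}}

```text
time_s: 21.08
tcp_pos: [0.6573, 0.065, 0.1098]
eef_rot: [179.8, 0.1, 154.3]
contact_force: [2.1, 8.6, -0.9]
gripper_width: 0.017
```

```bash
python3 s.py a
```

```text
t 21.07 r 42.6 phi -44.4 z 109.8 yaw 154.3 Ftan -7.61 Frad -4.53 Fz -0.87 w 17.0 q6 -138
```

Request:
{"method": "step_arm", "body": {
  "commands": [
    [[0.9,-2.2,0.1],3],
    [[0.6,-1.5,0.1],2]
  ]
}}

```text
time_s: 21.32
tcp_pos: [0.6548, 0.0627, 0.1097]
eef_rot: [179.8, 0.1, 149.3]
contact_force: [3.7, 9.2, -1.5]
gripper_width: 0.0174
```

```bash
python3 s.py a
```

```text
t 21.32 r 42.5 phi -49.0 z 109.7 yaw 149.3 Ftan -8.82 Frad -4.48 Fz -1.51 w 17.4 q6 -143
```

Request:
{"method": "step_arm", "body": {
  "commands": [
    [[1.1,-2.1,0.1],3]
  ]
}}

```text
time_s: 21.45
tcp_pos: [0.6532, 0.0616, 0.1097]
eef_rot: [179.7, 0.1, 146.3]
contact_force: [5.5, 9.0, -2.6]
gripper_width: 0.0173
```

```bash
python3 s.py a
```

```text
t 21.45 r 42.4 phi -51.6 z 109.7 yaw 146.3 Ftan -9.91 Frad -3.68 Fz -2.64 w 17.3 q6 -146
```

Request:
{"method": "step_arm", "body": {
  "commands": [
    [[0,0,0],0]
  ]
}}

```text
time_s: 21.58
tcp_pos: [0.6531, 0.0615, 0.1097]
eef_rot: [179.8, 0.1, 146.4]
contact_force: [3.6, 8.0, -2.2]
gripper_width: 0.0171
```

```bash
python3 s.py a
```

```text
t 21.57 r 42.4 phi -51.8 z 109.7 yaw 146.4 Ftan -7.77 Frad -4.01 Fz -2.18 w 17.1 q6 -146
```

Request:
{"method": "step_arm", "body": {
  "commands": [
    [[0.4,-0.8,0.1],1]
  ]
}}

```text
time_s: 21.7
tcp_pos: [0.6527, 0.0612, 0.1096]
eef_rot: [179.7, 0.1, 145.4]
contact_force: [5.7, 8.4, -2.5]
gripper_width: 0.0171
```

```bash
python3 s.py a
```

```text
t 21.70 r 42.4 phi -52.5 z 109.6 yaw 145.4 Ftan -9.63 Frad -3.24 Fz -2.52 w 17.1 q6 -147
```

Request:
{"method": "step_arm", "body": {
  "commands": [
    [[0.2,-0.4,0],0]
  ]
}}

```text
time_s: 21.82
tcp_pos: [0.6524, 0.061, 0.1096]
eef_rot: [179.7, 0.1, 145.4]
contact_force: [5.7, 8.3, -3.3]
gripper_width: 0.0176
```

```bash
python3 s.py a
```

```text
t 21.82 r 42.4 phi -52.9 z 109.6 yaw 145.4 Ftan -9.54 Frad -3.15 Fz -3.30 w 17.6 q6 -147
```

Request:
{"method": "step_arm", "body": {
  "commands": [
    [[0,0,0],0],
    [[0,0,0],0],
    [[0,0,0],0],
    [[0,0,-30],0],
    [[0,0,-35],0],
    [[0,0,-5],-10.5]
  ],
  "gripper": 0.43
}}

```text
time_s: 22.58
tcp_pos: [0.6513, 0.0585, 0.1823]
eef_rot: [179.9, 0.2, 156.0]
contact_force: [-0.3, 0.7, -0.4]
gripper_width: 0.0498
```

Run:
```python
from h import *
from plant import r
st=r.get_state(); rep(st,'a',1); p=S['b']+45*np.array([np.cos(A(67)),np.sin(A(67))]); print(p,to(st,*p,123,68))
```

```text
t 22.57 r 43.7 phi -56.1 z 182.3 yaw 156.0 Ftan -0.15 Frad -0.76 Fz -0.45 w 49.8 q6 -136
[684.70605946  12.63480082] (np.float64(-49.19925280943278), np.float64(-28.370058838800972), np.float64(59.25381621096366), np.float64(88.04926740252861))
```

Request:
{"method": "step_arm", "body": {
  "commands": [
    [[-49.2,-28.4,0],0],
    [[0,0,0],-10.6],
    [[0,0,0],-10.6],
    [[0,0,0],-10.6],
    [[0,0,0],-10.6],
    [[0,0,0],-10.6],
    [[0,0,0],-10.6],
    [[0,0,0],-10.6],
    [[0,0,0],-10.6],
    [[0,0,0],-10.6],
    [[0,0,0],-10.6],
    [[0,0,0],-10.6],
    [[0,0,0],-10.6],
    [[0,0,0],-10.6],
    [[0,0,0],-10.6],
    [[0,0,0],-10.6],
    [[0,0,0],-10.6],
    [[0,0,0],-10.6],
    [[0,0,0],-10.6],
    [[0,0,0],-10.6]
  ]
}}

```text
time_s: 25.08
tcp_pos: [0.683, 0.0122, 0.179]
eef_rot: [180.0, 0.1, -2.4]
contact_force: [0.4, 0.2, 0.1]
gripper_width: 0.0499
```

Run:
```python
from h import *
from plant import r,imaging
c=imaging.capture("side"); np.savez("side2.npz",**c); cv2.imwrite("pics/s2.png",cv2.resize(c["img"][130:230,190:310,::-1],None,fx=5,fy=5,interpolation=cv2.INTER_CUBIC))
f=192/np.tan(np.radians(float(c["vfov"]))/2); Ei=np.linalg.inv(c["extrinsics"])
for p in [(.6847,.0126,.18),(.6847,.0126,.154)]:
    q=Ei[:3,:3]@p+Ei[:3,3]; u,v=f*q[0]/q[2]+c["cx"],f*q[1]/q[2]+c["cy"]; print(p,(u-190)*5,(v-130)*5)
st=r.get_state(); rep(st,'b',1); p=S['b']+45*np.array([np.cos(A(67)),np.sin(A(67))]); print(p,to(st,*p,123,68))
```

```text
(0.6847, 0.0126, 0.18) 112.53225488160822 57.383646852918986
(0.6847, 0.0126, 0.154) 116.23325133749987 96.1012764263333
t 25.12 r 44.0 phi 68.9 z 179.0 yaw -1.9 Ftan -0.81 Frad -0.80 Fz -0.84 w 49.7 q6 71
[684.70605946  12.63480082] (np.float64(1.713906838329325), np.float64(-0.43159007535777105), np.float64(56.01014001938242), np.float64(-69.88386899398267))
```

View pics/s2.png

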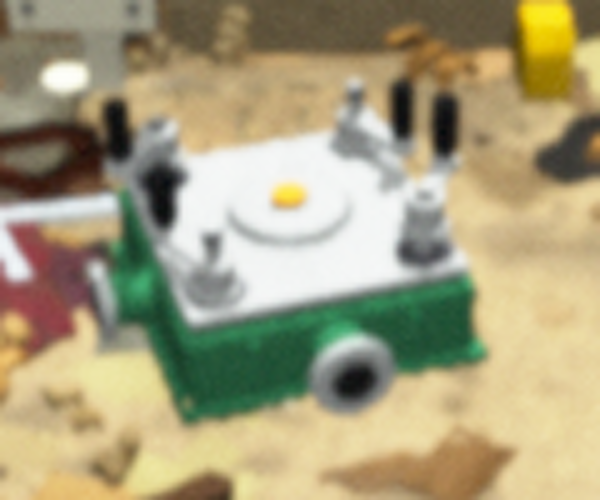

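Knob b's top is at (116,98), matching the prediction of (116,96). Knob a is now parked at (160,195) and stays clear of the fingers, but I'll narrow the jaws a little anyway.

Request:
{"method": "step_arm", "body": {
  "commands": [
    [[1.7,-0.4,0],-10.5],
    [[0,0,0],-10.5],
    [[0,0,0],-10.5],
    [[0,0,0],-10.5],
    [[0,0,4],-10.5],
    [[0,0,6],-10.5],
    [[0,0,6],-7],
    [[0,0,14],0],
    [[0,0,14],0],
    [[0,0,12],0],
    [[0,0,0],0]
  ],
  "gripper": 0.55
}}

```text
time_s: 26.5
tcp_pos: [0.6844, 0.0128, 0.1216]
eef_rot: [-179.9, 0.1, 67.2]
contact_force: [-0.0, 1.2, -0.5]
gripper_width: 0.0392
```

Request:
{"method": "step_arm", "body": {
  "commands": [
    [[0,0,0],0],
    [[0,0,0],0],
    [[0,0,0],0],
    [[0,0,0],0]
  ],
  "gripper": 0.9,
  "grip_force": 20
}}

```text
time_s: 27.0
tcp_pos: [0.6859, 0.013, 0.1239]
eef_rot: [179.9, -0.0, 67.3]
contact_force: [1.9, -0.2, 0.6]
gripper_width: 0.0174
```

```bash
python3 s.py b
```

```text
t 27.00 r 45.8 phi 65.8 z 123.9 yaw 67.3 Ftan 1.86 Frad 0.60 Fz 0.60 w 17.4 q6 140
```

Request:
{"method": "step_arm", "body": {
  "commands": [
    [[-0.25,4.7,0.45],6],
    [[-0.25,4.7,0.45],6],
    [[-0.25,4.7,0.45],6],
    [[-0.25,4.7,0.45],6],
    [[-0.25,4.7,0.45],6],
    [[-0.25,4.7,0.45],6],
    [[-0.25,4.7,0.45],6],
    [[-0.25,4.7,0.45],6]
  ]
}}

```text
time_s: 28.0
tcp_pos: [0.7094, -0.0132, 0.12]
eef_rot: [-179.9, 0.1, 19.1]
contact_force: [-3.7, 2.6, 4.7]
gripper_width: 0.0174
```

```bash
python3 s.py b
```

```text
t 28.00 r 45.1 phi 20.2 z 120.0 yaw 19.1 Ftan -3.69 Frad -2.58 Fz 4.69 w 17.4 q6 95
```

Request:
{"method": "step_arm", "body": {
  "commands": [
    [[-0.35,4.7,0.3],6],
    [[-0.35,4.7,0.3],6],
    [[-0.25,4.7,0.45],6],
    [[-0.25,4.7,0.45],6],
    [[-0.25,4.7,0.45],6],
    [[-0.25,4.7,0.45],6]
  ]
}}

```text
time_s: 28.75
tcp_pos: [0.7098, -0.0404, 0.1173]
eef_rot: [-179.9, 0.1, -16.9]
contact_force: [-4.2, 4.9, 2.0]
gripper_width: 0.0176
```

```bash
python3 s.py b
```

```text
t 28.75 r 44.2 phi -15.2 z 117.3 yaw -16.9 Ftan -3.58 Frad -5.35 Fz 2.04 w 17.6 q6 61
```

Request:
{"method": "step_arm", "body": {
  "commands": [
    [[-0.25,4.7,0.45],6],
    [[-0.25,4.7,0.45],6],
    [[-0.25,4.7,0.45],6]
  ]
}}

```text
time_s: 29.12
tcp_pos: [0.7039, -0.0528, 0.1159]
eef_rot: [-179.9, 0.1, -34.9]
contact_force: [-2.3, 6.2, 2.3]
gripper_width: 0.0175
```

```bash
python3 s.py b
```

```text
t 29.12 r 43.9 phi -33.1 z 115.9 yaw -34.9 Ftan -3.90 Frad -5.34 Fz 2.27 w 17.5 q6 44
```

Request:
{"method": "step_arm", "body": {
  "commands": [
    [[-0.25,4.7,0.45],6],
    [[-0.25,4.7,0.45],6]
  ]
}}

```text
time_s: 29.38
tcp_pos: [0.6981, -0.0596, 0.1151]
eef_rot: [-179.9, 0.1, -46.9]
contact_force: [-1.7, 6.6, 0.6]
gripper_width: 0.0171
```

```bash
python3 s.py b
```

```text
t 29.38 r 43.7 phi -44.9 z 115.1 yaw -46.9 Ftan -3.48 Frad -5.82 Fz 0.63 w 17.1 q6 32
```

Request:
{"method": "step_arm", "body": {
  "commands": [
    [[-0.35,3.1,0.3],4],
    [[-0.35,3.1,0.3],4],
    [[-0.3,3.1,0.3],4]
  ]
}}

```text
time_s: 29.75
tcp_pos: [0.6911, -0.0649, 0.1144]
eef_rot: [-179.9, 0.0, -58.8]
contact_force: [1.2, 5.5, -0.3]
gripper_width: 0.0175
```

```bash
python3 s.py b
```

```text
t 29.75 r 43.4 phi -56.4 z 114.4 yaw -58.8 Ftan -4.00 Frad -3.92 Fz -0.31 w 17.5 q6 21
```

Request:
{"method": "step_arm", "body": {
  "commands": [
    [[-0.25,3.1,0.3],4],
    [[-0.2,3.1,0.3],4]
  ]
}}

```text
time_s: 30.0
tcp_pos: [0.6859, -0.0677, 0.1139]
eef_rot: [-179.9, 0.0, -66.8]
contact_force: [2.4, 5.1, -0.4]
gripper_width: 0.0172
```

```bash
python3 s.py b
```

```text
t 30.00 r 43.2 phi -64.3 z 113.9 yaw -66.8 Ftan -4.34 Frad -3.54 Fz -0.37 w 17.2 q6 13
```

Request:
{"method": "step_arm", "body": {
  "commands": [
    [[-0.2,3.1,0.3],4],
    [[-0.2,3.1,0.3],4]
  ]
}}

```text
time_s: 30.25
tcp_pos: [0.6803, -0.0698, 0.1134]
eef_rot: [-179.8, 0.0, -74.8]
contact_force: [3.8, 3.2, -0.3]
gripper_width: 0.0172
```

```bash
python3 s.py b
```

```text
t 30.25 r 43.1 phi -72.2 z 113.4 yaw -74.8 Ftan -4.62 Frad -1.93 Fz -0.30 w 17.2 q6 5
```

Request:
{"method": "step_arm", "body": {
  "commands": [
    [[-0.15,3.1,0.3],4],
    [[-0.15,3.1,0.3],4]
  ]
}}

```text
time_s: 30.5
tcp_pos: [0.6743, -0.0712, 0.1129]
eef_rot: [-179.8, 0.0, -82.8]
contact_force: [5.0, 1.1, -2.2]
gripper_width: 0.0176
```

```bash
python3 s.py b
```

```text
t 30.50 r 43.0 phi -80.4 z 112.9 yaw -82.8 Ftan -5.14 Frad -0.25 Fz -2.16 w 17.6 q6 -3
```

Request:
{"method": "step_arm", "body": {
  "commands": [
    [[-0.15,3.1,0.3],4],
    [[-0.15,3.1,0.3],4]
  ]
}}

```text
time_s: 30.75
tcp_pos: [0.6681, -0.0718, 0.1123]
eef_rot: [-179.8, 0.0, -90.9]
contact_force: [4.9, 0.1, -1.9]
gripper_width: 0.0176
```

```bash
python3 s.py b
```

```text
t 30.75 r 43.0 phi -88.6 z 112.3 yaw -90.9 Ftan -4.90 Frad -0.03 Fz -1.88 w 17.6 q6 -11
```

Request:
{"method": "step_arm", "body": {
  "commands": [
    [[-0.15,3.1,0.3],4],
    [[-0.15,3.1,0.3],4]
  ]
}}

```text
time_s: 31.0
tcp_pos: [0.6619, -0.0715, 0.1117]
eef_rot: [-179.8, 0.0, -98.9]
contact_force: [3.7, -0.8, -1.8]
gripper_width: 0.0174
```

```bash
python3 s.py b
```

```text
t 31.00 r 43.0 phi -97.0 z 111.7 yaw -98.9 Ftan -3.72 Frad 0.35 Fz -1.78 w 17.4 q6 -19
```

Request:
{"method": "step_arm", "body": {
  "commands": [
    [[-0.1,3.1,0.3],4],
    [[-0.1,3.1,0.3],4]
  ]
}}

```text
time_s: 31.25
tcp_pos: [0.6557, -0.0703, 0.111]
eef_rot: [-179.9, 0.0, -106.9]
contact_force: [3.3, -0.4, -1.8]
gripper_width: 0.0176
```

```bash
python3 s.py b
```

```text
t 31.25 r 43.1 phi -105.4 z 111.0 yaw -106.9 Ftan -3.29 Frad -0.49 Fz -1.80 w 17.6 q6 -28
```

Request:
{"method": "step_arm", "body": {
  "commands": [
    [[-0.1,3.1,0.3],4],
    [[-0.1,3.1,0.3],4]
  ]
}}

```text
time_s: 31.5
tcp_pos: [0.6498, -0.0683, 0.1104]
eef_rot: [-179.9, 0.0, -114.9]
contact_force: [4.0, -2.4, -1.9]
gripper_width: 0.0172
```

```bash
python3 s.py b
```

```text
t 31.50 r 43.2 phi -113.7 z 110.4 yaw -114.9 Ftan -4.67 Frad 0.61 Fz -1.94 w 17.2 q6 -36
```

Request:
{"method": "step_arm", "body": {
  "commands": [
    [[-0.1,2.3,0.25],3],
    [[-0.1,2.3,0.25],3]
  ]
}}

```text
time_s: 31.75
tcp_pos: [0.6455, -0.0663, 0.1099]
eef_rot: [-179.9, 0.0, -120.8]
contact_force: [3.2, -3.8, -0.2]
gripper_width: 0.0173
```

```bash
python3 s.py b
```

```text
t 31.75 r 43.3 phi -119.9 z 109.9 yaw -120.8 Ftan -4.66 Frad 1.72 Fz -0.17 w 17.3 q6 -42
```

Request:
{"method": "step_arm", "body": {
  "commands": [
    [[0,2.3,0.25],3],
    [[0,2.3,0.25],3]
  ]
}}

```text
time_s: 32.0
tcp_pos: [0.6416, -0.064, 0.1094]
eef_rot: [-179.9, 0.0, -126.8]
contact_force: [2.9, -3.9, -0.5]
gripper_width: 0.0173
```

```bash
python3 s.py b
```

```text
t 32.00 r 43.5 phi -126.0 z 109.4 yaw -126.8 Ftan -4.62 Frad 1.49 Fz -0.49 w 17.3 q6 -49
```

Request:
{"method": "step_arm", "body": {
  "commands": [
    [[0,2.3,0.25],3],
    [[0,2.3,0.25],3]
  ]
}}

```text
time_s: 32.25
tcp_pos: [0.6381, -0.0613, 0.1091]
eef_rot: [-179.9, 0.0, -132.8]
contact_force: [3.1, -4.5, 0.2]
gripper_width: 0.0173
```

```bash
python3 s.py b
```

```text
t 32.25 r 43.6 phi -131.8 z 109.1 yaw -132.8 Ftan -5.29 Frad 1.31 Fz 0.17 w 17.3 q6 -55
```

Request:
{"method": "step_arm", "body": {
  "commands": [
    [[0,2.3,0.25],3],
    [[0,2.3,0.25],3]
  ]
}}

```text
time_s: 32.5
tcp_pos: [0.635, -0.0584, 0.1089]
eef_rot: [-179.9, 0.0, -138.8]
contact_force: [2.9, -5.6, 1.2]
gripper_width: 0.0172
```

```bash
python3 s.py b
```

```text
t 32.50 r 43.7 phi -137.4 z 108.9 yaw -138.8 Ftan -6.03 Frad 1.67 Fz 1.21 w 17.2 q6 -61
```

Request:
{"method": "step_arm", "body": {
  "commands": [
    [[0,2.3,0.1],3],
    [[0,2.3,0.1],3]
  ]
}}

```text
time_s: 32.75
tcp_pos: [0.6321, -0.0552, 0.1087]
eef_rot: [-179.9, 0.1, -144.8]
contact_force: [3.9, -8.7, -0.4]
gripper_width: 0.0174
```

```bash
python3 s.py b
```

```text
t 32.75 r 43.8 phi -143.0 z 108.7 yaw -144.8 Ftan -9.25 Frad 2.11 Fz -0.38 w 17.4 q6 -68
```

Request:
{"method": "step_arm", "body": {
  "commands": [
    [[0,2.3,0.1],3]
  ]
}}

```text
time_s: 32.88
tcp_pos: [0.6308, -0.0534, 0.1086]
eef_rot: [-179.8, 0.1, -147.8]
contact_force: [3.6, -8.6, -0.0]
gripper_width: 0.0175
```

```bash
python3 s.py b
```

```text
t 32.88 r 43.9 phi -145.8 z 108.6 yaw -147.8 Ftan -9.18 Frad 1.88 Fz -0.02 w 17.5 q6 -71
```

Request:
{"method": "step_arm", "body": {
  "commands": [
    [[0,1.2,0.1],1.5]
  ]
}}

```text
time_s: 33.0
tcp_pos: [0.6302, -0.0525, 0.1085]
eef_rot: [-179.8, 0.1, -149.3]
contact_force: [4.0, -9.3, -1.0]
gripper_width: 0.0171
```

```bash
python3 s.py b
```

```text
t 33.00 r 43.9 phi -147.3 z 108.5 yaw -149.3 Ftan -9.95 Frad 1.66 Fz -1.04 w 17.1 q6 -72
```

Request:
{"method": "step_arm", "body": {
  "commands": [
    [[0,0.3,0],0]
  ]
}}

```text
time_s: 33.12
tcp_pos: [0.63, -0.0524, 0.1085]
eef_rot: [-179.8, 0.1, -149.2]
contact_force: [4.9, -9.5, -0.3]
gripper_width: 0.0174
```

```bash
python3 s.py b
```

```text
t 33.12 r 43.9 phi -147.5 z 108.5 yaw -149.2 Ftan -10.63 Frad 0.95 Fz -0.34 w 17.4 q6 -72
```

Request:
{"method": "step_arm", "body": {
  "commands": [
    [[0,0,0],0],
    [[0,0,0],0],
    [[0,0,0],0],
    [[0,0,-30],0],
    [[0,0,-35],0],
    [[0,0,-5],-10.5]
  ],
  "gripper": 0.5
}}

```text
time_s: 33.88
tcp_pos: [0.6302, -0.0503, 0.1805]
eef_rot: [-179.9, 0.2, -138.5]
contact_force: [0.5, 0.4, -0.3]
gripper_width: 0.0437
```

Run:
```python
from h import *
from plant import r
st=r.get_state(); rep(st,'b',1); p=S['d']+45*np.array([np.cos(A(-109)),np.sin(A(-109))]); print(p,to(st,*p,123,71))
```

```text
t 33.88 r 42.8 phi -149.8 z 180.5 yaw -138.5 Ftan 0.07 Frad -0.63 Fz -0.30 w 43.7 q6 -62
[488.62627437  12.03958168] (np.float64(64.72247408223842), np.float64(140.4886504735069), np.float64(57.50578621238466), np.float64(-209.51048990709063))
```

Request:
{"method": "step_arm", "body": {
  "commands": [
    [[21.6,46.8,0],0],
    [[21.6,46.8,0],0],
    [[21.5,46.9,0],0],
    [[0,0,0],-10.6],
    [[0,0,0],-10.6],
    [[0,0,0],-10.6],
    [[0,0,0],-10.6],
    [[0,0,0],-10.6],
    [[0,0,0],-10.6],
    [[0,0,0],-10.6],
    [[0,0,0],-10.6],
    [[0,0,0],-10.6],
    [[0,0,0],-10.6],
    [[0,0,0],-10.6],
    [[0,0,0],-10.6],
    [[0,0,0],-10.6],
    [[0,0,0],-10.6],
    [[0,0,0],-10.6],
    [[0,0,0],-10.6],
    [[0,0,0],-10.6]
  ]
}}

```text
time_s: 36.38
tcp_pos: [0.4873, 0.0124, 0.1775]
eef_rot: [-180.0, 0.0, 41.8]
contact_force: [-0.4, -0.1, 0.0]
gripper_width: 0.0436
```

Run:
```python
from h import *
from plant import r,imaging
c=imaging.capture("side"); np.savez("side2.npz",**c); cv2.imwrite("pics/s3.png",cv2.resize(c["img"][130:230,190:310,::-1],None,fx=5,fy=5,interpolation=cv2.INTER_CUBIC))
f=192/np.tan(np.radians(float(c["vfov"]))/2); Ei=np.linalg.inv(c["extrinsics"])
for p in [(.4886,.0120,.18),(.4886,.0120,.154)]:
    q=Ei[:3,:3]@p+Ei[:3,3]; u,v=f*q[0]/q[2]+c["cx"],f*q[1]/q[2]+c["cy"]; print(p,(u-190)*5,(v-130)*5)
st=r.get_state(); rep(st,'d',1); p=S['d']+45*np.array([np.cos(A(-109)),np.sin(A(-109))]); print(p,to(st,*p,123,71))
```

```text
(0.4886, 0.012, 0.18) 446.739869375599 52.99398992858414
(0.4886, 0.012, 0.154) 445.81721652308033 91.74589095643157
t 36.42 r 45.1 phi -110.8 z 177.6 yaw 42.4 Ftan -0.09 Frad 0.17 Fz 0.00 w 43.5 q6 108
[488.62627437  12.03958168] (np.float64(0.7428722085547957), np.float64(1.1749291921007494), np.float64(54.560220895054584), np.float64(-28.644337579155817))
```

View pics/s3.png

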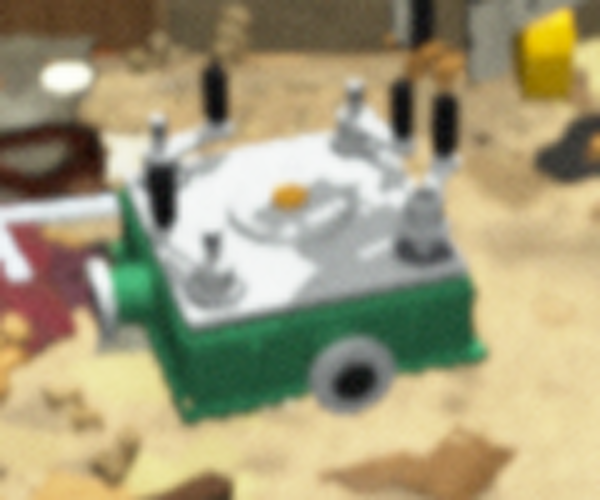

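Knob d's top is at (446,93), matching the prediction of (446,92). Descending.

Request:
{"method": "step_arm", "body": {
  "commands": [
    [[0.7,1.2,0],-10.3],
    [[0,0,6],-10.3],
    [[0,0,6],-8],
    [[0,0,14],0],
    [[0,0,14],0],
    [[0,0,14],0],
    [[0,0,0],0]
  ],
  "gripper": 0.55
}}

```text
time_s: 37.3
tcp_pos: [0.4879, 0.0114, 0.1221]
eef_rot: [-179.9, 0.1, 70.0]
contact_force: [-0.2, 0.1, -0.1]
gripper_width: 0.0396
```

Request:
{"method": "step_arm", "body": {
  "commands": [
    [[0,0,0],0],
    [[0,0,0],0],
    [[0,0,0],0],
    [[0,0,0],0]
  ],
  "gripper": 0.9,
  "grip_force": 20
}}

```text
time_s: 37.8
tcp_pos: [0.4891, 0.0118, 0.124]
eef_rot: [180.0, -0.0, 70.1]
contact_force: [0.1, -0.4, 0.6]
gripper_width: 0.0172
```

```bash
python3 s.py d
```

```text
t 37.80 r 45.0 phi -108.3 z 124.0 yaw 70.1 Ftan -0.17 Frad 0.36 Fz 0.57 w 17.2 q6 136
```

Here tool x points inward, so a clockwise turn is a shift along -y.

Request:
{"method": "step_arm", "body": {
  "commands": [
    [[0.25,-4.7,0.45],6],
    [[0.25,-4.7,0.45],6],
    [[0.25,-4.7,0.45],6],
    [[0.25,-4.7,0.45],6],
    [[0.25,-4.7,0.45],6],
    [[0.25,-4.7,0.45],6],
    [[0.25,-4.7,0.45],6],
    [[0.25,-4.7,0.45],6]
  ]
}}

```text
time_s: 38.8
tcp_pos: [0.4614, 0.0359, 0.1203]
eef_rot: [179.9, 0.2, 21.9]
contact_force: [-4.4, -5.8, 8.1]
gripper_width: 0.0175
```

```bash
python3 s.py d
```

```text
t 38.80 r 45.9 phi -155.9 z 120.3 yaw 21.9 Ftan -3.51 Frad 6.44 Fz 8.13 w 17.5 q6 83
```

Request:
{"method": "step_arm", "body": {
  "commands": [
    [[0,-4.7,0.1],6],
    [[0,-4.7,0.2],6],
    [[0,-4.7,0.45],6],
    [[0.1,-4.7,0.45],6],
    [[0.2,-4.7,0.45],6],
    [[0.2,-4.7,0.45],6]
  ]
}}

```text
time_s: 39.55
tcp_pos: [0.4573, 0.0634, 0.1176]
eef_rot: [179.8, 0.2, -14.2]
contact_force: [-8.0, -2.1, 6.9]
gripper_width: 0.0174
```

```bash
python3 s.py d
```

```text
t 39.55 r 46.8 phi 169.1 z 117.6 yaw -14.2 Ftan -3.59 Frad 7.44 Fz 6.92 w 17.4 q6 43
```

Request:
{"method": "step_arm", "body": {
  "commands": [
    [[0.2,-4.7,0.45],6],
    [[0.2,-4.7,0.45],6],
    [[0.2,-4.7,0.45],6],
    [[0.2,-4.7,0.45],6]
  ]
}}

```text
time_s: 40.05
tcp_pos: [0.4647, 0.0812, 0.1158]
eef_rot: [179.8, 0.2, -38.2]
contact_force: [-14.9, 5.7, 11.3]
gripper_width: 0.0174
```

```bash
python3 s.py d
```

```text
t 40.05 r 46.9 phi 145.4 z 115.8 yaw -38.2 Ftan -3.72 Frad 15.48 Fz 11.26 w 17.4 q6 18
```

Request:
{"method": "step_arm", "body": {
  "commands": [
    [[-0.7,-3.1,-0.2],4],
    [[-0.7,-3.1,0],4],
    [[-0.3,-3.1,0.2],4]
  ]
}}

```text
time_s: 40.42
tcp_pos: [0.4703, 0.0887, 0.1152]
eef_rot: [179.8, 0.1, -50.1]
contact_force: [-5.4, -0.6, -1.5]
gripper_width: 0.0176
```

```bash
python3 s.py d
```

```text
t 40.42 r 47.5 phi 134.0 z 115.2 yaw -50.1 Ftan -4.25 Frad 3.33 Fz -1.48 w 17.6 q6 6
```

Request:
{"method": "step_arm", "body": {
  "commands": [
    [[-0.2,-3.1,0.3],4],
    [[-0.1,-3.1,0.3],4]
  ]
}}

```text
time_s: 40.67
tcp_pos: [0.4751, 0.0929, 0.1146]
eef_rot: [179.8, 0.1, -58.1]
contact_force: [-5.2, 0.2, -0.9]
gripper_width: 0.0172
```

```bash
python3 s.py d
```

```text
t 40.67 r 47.6 phi 126.3 z 114.6 yaw -58.1 Ftan -4.08 Frad 3.31 Fz -0.94 w 17.2 q6 -2
```

Request:
{"method": "step_arm", "body": {
  "commands": [
    [[-0.1,-3.1,0.3],4],
    [[-0.1,-3.1,0.3],4]
  ]
}}

```text
time_s: 40.92
tcp_pos: [0.4805, 0.0964, 0.114]
eef_rot: [179.8, 0.0, -66.1]
contact_force: [-5.8, 1.3, -0.4]
gripper_width: 0.0173
```

```bash
python3 s.py d
```

```text
t 40.92 r 47.6 phi 118.6 z 114.0 yaw -66.1 Ftan -4.48 Frad 3.97 Fz -0.37 w 17.3 q6 -10
```

Request:
{"method": "step_arm", "body": {
  "commands": [
    [[-0.1,-3.1,0.3],4],
    [[-0.1,-3.1,0.3],4]
  ]
}}

```text
time_s: 41.18
tcp_pos: [0.4863, 0.0991, 0.1134]
eef_rot: [179.8, 0.0, -74.1]
contact_force: [-5.5, 1.8, -0.6]
gripper_width: 0.0175
```

```bash
python3 s.py d
```

```text
t 41.17 r 47.6 phi 110.9 z 113.4 yaw -74.1 Ftan -4.47 Frad 3.61 Fz -0.59 w 17.5 q6 -18
```

Request:
{"method": "step_arm", "body": {
  "commands": [
    [[-0.1,-3.1,0.3],4],
    [[-0.1,-3.1,0.3],4]
  ]
}}

```text
time_s: 41.42
tcp_pos: [0.4924, 0.101, 0.1128]
eef_rot: [179.8, 0.0, -82.1]
contact_force: [-4.1, 2.9, -1.1]
gripper_width: 0.0176
```

```bash
python3 s.py d
```

```text
t 41.42 r 47.6 phi 103.2 z 112.8 yaw -82.1 Ftan -3.30 Frad 3.75 Fz -1.09 w 17.6 q6 -26
```

Request:
{"method": "step_arm", "body": {
  "commands": [
    [[-0.1,-3.1,0.3],4],
    [[-0.1,-3.1,0.3],4]
  ]
}}

```text
time_s: 41.68
tcp_pos: [0.4987, 0.102, 0.1122]
eef_rot: [179.8, -0.0, -90.1]
contact_force: [-4.5, 2.9, -3.4]
gripper_width: 0.0173
```

```bash
python3 s.py d
```

```text
t 41.67 r 47.6 phi 95.5 z 112.2 yaw -90.1 Ftan -4.16 Frad 3.32 Fz -3.37 w 17.3 q6 -34
```

Request:
{"method": "step_arm", "body": {
  "commands": [
    [[-0.1,-3.1,0.4],4],
    [[0,-3.1,0.4],4]
  ]
}}

```text
time_s: 41.92
tcp_pos: [0.5052, 0.1021, 0.1115]
eef_rot: [179.9, 0.0, -98.1]
contact_force: [-3.7, 4.5, -1.8]
gripper_width: 0.0172
```

```bash
python3 s.py d
```

```text
t 41.92 r 47.6 phi 87.6 z 111.5 yaw -98.1 Ftan -3.92 Frad 4.34 Fz -1.77 w 17.2 q6 -41
```

Request:
{"method": "step_arm", "body": {
  "commands": [
    [[0,-3.1,0.35],4],
    [[0,-3.1,0.35],4]
  ]
}}

```text
time_s: 42.18
tcp_pos: [0.5116, 0.1013, 0.111]
eef_rot: [179.9, 0.0, -106.1]
contact_force: [-3.9, 4.7, -2.0]
gripper_width: 0.0171
```

```bash
python3 s.py d
```

```text
t 42.17 r 47.5 phi 79.9 z 111.0 yaw -106.1 Ftan -4.65 Frad 3.98 Fz -1.96 w 17.1 q6 -49
```

Request:
{"method": "step_arm", "body": {
  "commands": [
    [[0,-2.3,0.25],3],
    [[0,-2.3,0.25],3]
  ]
}}

```text
time_s: 42.42
tcp_pos: [0.5162, 0.1001, 0.1105]
eef_rot: [179.9, 0.0, -112.1]
contact_force: [-1.9, 5.0, -2.4]
gripper_width: 0.0172
```

```bash
python3 s.py d
```

```text
t 42.42 r 47.4 phi 74.1 z 110.5 yaw -112.1 Ftan -3.16 Frad 4.27 Fz -2.41 w 17.2 q6 -54
```

Request:
{"method": "step_arm", "body": {
  "commands": [
    [[-0.1,-2.3,0.25],3],
    [[-0.1,-2.3,0.25],3]
  ]
}}

```text
time_s: 42.68
tcp_pos: [0.5207, 0.0986, 0.1101]
eef_rot: [179.9, 0.0, -118.1]
contact_force: [-2.2, 6.2, -2.6]
gripper_width: 0.0175
```

```bash
python3 s.py d
```

```text
t 42.67 r 47.3 phi 68.4 z 110.1 yaw -118.1 Ftan -4.37 Frad 4.95 Fz -2.61 w 17.5 q6 -60
```

Request:
{"method": "step_arm", "body": {
  "commands": [
    [[-0.1,-2.3,0.25],3],
    [[-0.1,-2.3,0.25],3]
  ]
}}

```text
time_s: 42.92
tcp_pos: [0.5249, 0.0965, 0.1096]
eef_rot: [179.9, 0.0, -124.1]
contact_force: [-1.9, 4.5, -2.4]
gripper_width: 0.0174
```

```bash
python3 s.py d
```

```text
t 42.92 r 47.2 phi 62.7 z 109.6 yaw -124.1 Ftan -3.73 Frad 3.12 Fz -2.41 w 17.4 q6 -65
```

Request:
{"method": "step_arm", "body": {
  "commands": [
    [[-0.1,-2.3,0.25],3],
    [[-0.1,-2.3,0.25],3]
  ]
}}

```text
time_s: 43.18
tcp_pos: [0.5289, 0.0941, 0.1092]
eef_rot: [179.9, 0.0, -130.1]
contact_force: [-1.8, 5.3, -2.7]
gripper_width: 0.0171
```

```bash
python3 s.py d
```

```text
t 43.17 r 47.1 phi 57.0 z 109.2 yaw -130.1 Ftan -4.44 Frad 3.45 Fz -2.71 w 17.1 q6 -71
```

Request:
{"method": "step_arm", "body": {
  "commands": [
    [[-0.1,-2.3,0.25],3],
    [[-0.1,-2.3,0.25],3]
  ]
}}

```text
time_s: 43.42
tcp_pos: [0.5326, 0.0914, 0.1088]
eef_rot: [179.9, 0.1, -136.0]
contact_force: [-2.0, 6.6, -1.0]
gripper_width: 0.0174
```

```bash
python3 s.py d
```

```text
t 43.42 r 47.0 phi 51.4 z 108.8 yaw -136.0 Ftan -5.68 Frad 3.92 Fz -1.04 w 17.4 q6 -76
```

Request:
{"method": "step_arm", "body": {
  "commands": [
    [[-0.1,-2.3,0.25],3],
    [[-0.1,-2.3,0.25],3]
  ]
}}

```text
time_s: 43.68
tcp_pos: [0.536, 0.0883, 0.1084]
eef_rot: [179.9, 0.1, -142.0]
contact_force: [-2.3, 7.3, 0.1]
gripper_width: 0.0173
```

```bash
python3 s.py d
```

```text
t 43.67 r 47.0 phi 45.9 z 108.4 yaw -142.0 Ftan -6.69 Frad 3.63 Fz 0.14 w 17.3 q6 -82
```

Request:
{"method": "step_arm", "body": {
  "commands": [
    [[-0.1,-2.3,0.25],3]
  ]
}}

```text
time_s: 43.8
tcp_pos: [0.5375, 0.0867, 0.1083]
eef_rot: [179.9, 0.1, -145.0]
contact_force: [-2.5, 8.2, 0.1]
gripper_width: 0.0169
```

```bash
python3 s.py d
```

```text
t 43.80 r 46.9 phi 43.2 z 108.3 yaw -145.0 Ftan -7.69 Frad 3.78 Fz 0.13 w 16.9 q6 -85
```

Request:
{"method": "step_arm", "body": {
  "commands": [
    [[-0.2,-2.3,0.1],3]
  ]
}}

```text
time_s: 43.92
tcp_pos: [0.5389, 0.085, 0.1082]
eef_rot: [179.9, 0.1, -148.0]
contact_force: [-3.9, 8.5, 1.3]
gripper_width: 0.017
```

```bash
python3 s.py d
```

```text
t 43.92 r 46.9 phi 40.5 z 108.2 yaw -148.0 Ftan -8.97 Frad 2.55 Fz 1.25 w 17.0 q6 -87
```

Request:
{"method": "step_arm", "body": {
  "commands": [
    [[-0.1,-1.5,0.1],2]
  ]
}}

```text
time_s: 44.05
tcp_pos: [0.5398, 0.0839, 0.1081]
eef_rot: [179.9, 0.1, -150.0]
contact_force: [-3.6, 8.3, 1.2]
gripper_width: 0.0172
```

```bash
python3 s.py d
```

```text
t 44.05 r 46.8 phi 38.7 z 108.1 yaw -150.0 Ftan -8.67 Frad 2.39 Fz 1.19 w 17.2 q6 -89
```

Request:
{"method": "step_arm", "body": {
  "commands": [
    [[0,-1.5,0.1],2]
  ]
}}

```text
time_s: 44.18
tcp_pos: [0.5406, 0.0828, 0.108]
eef_rot: [179.9, 0.1, -152.0]
contact_force: [-3.1, 9.4, 1.0]
gripper_width: 0.0175
```

```bash
python3 s.py d
```

```text
t 44.17 r 46.8 phi 37.0 z 108.0 yaw -152.0 Ftan -9.39 Frad 3.23 Fz 1.01 w 17.5 q6 -91
```

Request:
{"method": "step_arm", "body": {
  "commands": [
    [[0,0,0],0]
  ]
}}

```text
time_s: 44.3
tcp_pos: [0.5407, 0.0827, 0.108]
eef_rot: [179.9, 0.1, -152.0]
contact_force: [-2.8, 8.4, 0.8]
gripper_width: 0.0171
```

```bash
python3 s.py d
```

```text
t 44.30 r 46.8 phi 37.0 z 108.0 yaw -152.0 Ftan -8.44 Frad 2.83 Fz 0.79 w 17.1 q6 -91
```

Request:
{"method": "step_arm", "body": {
  "commands": [
    [[0,-0.7,0],0.5]
  ]
}}

```text
time_s: 44.42
tcp_pos: [0.541, 0.0823, 0.108]
eef_rot: [179.9, 0.1, -152.5]
contact_force: [-3.4, 11.4, 0.8]
gripper_width: 0.0178
```

```bash
python3 s.py d
```

```text
t 44.42 r 46.8 phi 36.3 z 108.0 yaw -152.5 Ftan -11.20 Frad 4.07 Fz 0.85 w 17.8 q6 -91
```

Request:
{"method": "step_arm", "body": {
  "commands": [
    [[0,0,0],0],
    [[0,0,0],0],
    [[0,0,0],0],
    [[0,0,-30],0],
    [[0,0,-35],0],
    [[0,0,-5],-10.5]
  ],
  "gripper": 0.5
}}

```text
time_s: 45.18
tcp_pos: [0.5425, 0.0806, 0.1808]
eef_rot: [-179.9, 0.2, -141.7]
contact_force: [0.1, -0.3, -0.4]
gripper_width: 0.0438
```

Run:
```python
from h import *
from plant import r
st=r.get_state(); rep(st,'d',1); print(to(st,517.7,-28,109,-59));
```

```text
t 45.17 r 47.1 phi 33.6 z 180.8 yaw -141.7 Ftan 0.33 Frad -0.11 Fz -0.42 w 43.8 q6 -81
(np.float64(86.71789811503376), np.float64(-69.93342814989737), np.float64(71.83215339833146), np.float64(-82.74157171881384))
```

Request:
{"method": "step_arm", "body": {
  "commands": [
    [[43.4,-35,0],0],
    [[43.3,-34.9,0],0],
    [[0,0,0],-10.4],
    [[0,0,0],-10.4],
    [[0,0,0],-10.4],
    [[0,0,0],-10.4],
    [[0,0,0],-10.4],
    [[0,0,0],-10.4],
    [[0,0,0],-10.4],
    [[0,0,0],-10],
    [[0,0,0],0]
  ]
}}

```text
time_s: 46.55
tcp_pos: [0.5159, -0.0283, 0.1781]
eef_rot: [-180.0, -0.0, -59.2]
contact_force: [-0.6, 0.7, 0.9]
gripper_width: 0.0438
```

Run:
```python
from h import *
from plant import r,imaging
c=imaging.capture("side"); np.savez("side3.npz",**c); cv2.imwrite("pics/s4.png",cv2.resize(c["img"][130:230,190:310,::-1],None,fx=5,fy=5,interpolation=cv2.INTER_CUBIC))
f=192/np.tan(np.radians(float(c["vfov"]))/2); Ei=np.linalg.inv(c["extrinsics"])
for p in [(.5177,-.028,.137),(.6525,.061,.137),(.630,-.052,.137)]:
    q=Ei[:3,:3]@p+Ei[:3,3]; u,v=f*q[0]/q[2]+c["cx"],f*q[1]/q[2]+c["cy"]; print(p,(u-190)*5,(v-130)*5)
P=cloud(c); m=(c["img"].min(-1)>150)&(P[...,2]>.065)&(P[...,2]<.085)&(abs(P[...,0]-.586)<.07)&(abs(P[...,1]-.014)<.07)
q=P[m]; 
for _ in range(3):
    co,*_=np.linalg.lstsq(np.c_[q[:,:2]-[.586,.014],np.ones(len(q))],q[:,2],rcond=None); res=q[:,2]-np.c_[q[:,:2]-[.586,.014],np.ones(len(q))]@co; q=q[abs(res)<.003]
print("cover plane",co,len(q),res.std())
st=r.get_state(); rep(st,'c',1); print(to(st,517.7,-28,109,-59))
```

```text
(0.5177, -0.028, 0.137) 395.01693284022735 84.13160348178508
(0.6525, 0.061, 0.137) 166.4385057950203 162.83873349533764
(0.63, -0.052, 0.137) 215.23000125228677 67.31912422104841
cover plane [-0.0032778   0.00514528  0.07379376] 362 0.0009722553723508117
t 46.60 r 49.1 phi 122.9 z 178.1 yaw -59.4 Ftan -0.44 Frad 0.14 Fz -0.19 w 43.9 q6 12
(np.float64(0.686312296734915), np.float64(-1.7740186312049957), np.float64(69.06537393478936), np.float64(-0.3722670467822482))
```

View pics/s4.png

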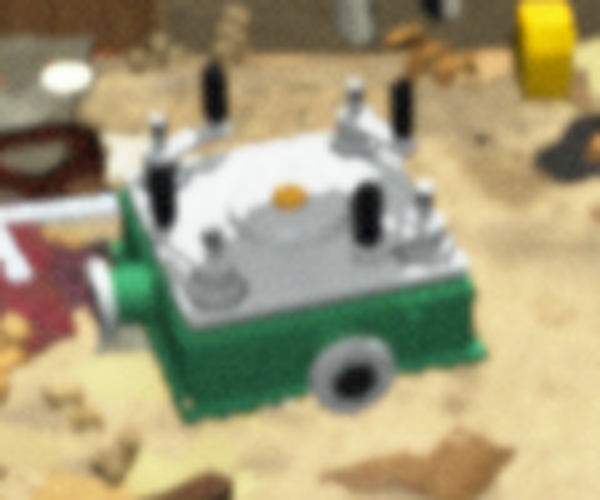

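The cover's fitted slope is about 0.006 rad, so it is level within measurement error. Next I'll re-feel c, which was tightened first, with a gentle push.

Request:
{"method": "step_arm", "body": {
  "commands": [
    [[0,0,20],0],
    [[0,0,20],0],
    [[0,0,17],0],
    [[0,0,10],0],
    [[0,0,0],0]
  ],
  "gripper": 0.55
}}

```text
time_s: 47.22
tcp_pos: [0.5155, -0.0283, 0.1106]
eef_rot: [179.9, 0.0, -59.2]
contact_force: [-0.4, 0.8, 0.6]
gripper_width: 0.0395
```

Request:
{"method": "step_arm", "body": {
  "commands": [
    [[0,0,0],0],
    [[0,0,0],0],
    [[0,0,0],0],
    [[0,0,0],0]
  ],
  "gripper": 0.9,
  "grip_force": 20
}}

```text
time_s: 47.72
tcp_pos: [0.5138, -0.0291, 0.1112]
eef_rot: [179.8, 0.0, -59.2]
contact_force: [-5.9, -2.8, 5.9]
gripper_width: 0.0172
```

```bash
python3 s.py c
```

```text
t 47.73 r 49.5 phi 125.4 z 111.2 yaw -59.2 Ftan -6.42 Frad 1.14 Fz 5.88 w 17.2 q6 12
```

Request:
{"method": "step_arm", "body": {
  "commands": [
    [[-0.1,-1.0,0],1]
  ]
}}

```text
time_s: 47.85
tcp_pos: [0.5143, -0.0287, 0.1112]
eef_rot: [179.8, 0.0, -60.2]
contact_force: [-8.1, -4.0, 6.2]
gripper_width: 0.017
```

```bash
python3 s.py c
```

```text
t 47.85 r 49.6 phi 124.7 z 111.2 yaw -60.2 Ftan -8.94 Frad 1.29 Fz 6.17 w 17.0 q6 11
```

Request:
{"method": "step_arm", "body": {
  "commands": [
    [[0,-1.0,0],1]
  ]
}}

```text
time_s: 47.98
tcp_pos: [0.515, -0.0283, 0.1111]
eef_rot: [179.7, 0.0, -61.2]
contact_force: [-7.7, -3.9, 7.4]
gripper_width: 0.0171
```

```bash
python3 s.py c
```

```text
t 47.98 r 49.6 phi 123.7 z 111.1 yaw -61.2 Ftan -8.59 Frad 1.03 Fz 7.37 w 17.1 q6 10
```

Request:
{"method": "step_arm", "body": {
  "commands": [
    [[0,-1.0,0],1]
  ]
}}

```text
time_s: 48.1
tcp_pos: [0.5156, -0.0278, 0.1111]
eef_rot: [179.7, 0.0, -62.2]
contact_force: [-8.3, -2.7, 6.9]
gripper_width: 0.0176
```

```bash
python3 s.py c
```

```text
t 48.10 r 49.6 phi 122.8 z 111.1 yaw -62.2 Ftan -8.48 Frad 2.21 Fz 6.90 w 17.6 q6 9
```

Request:
{"method": "step_arm", "body": {
  "commands": [
    [[0,-0.5,0],0]
  ]
}}

```text
time_s: 48.22
tcp_pos: [0.516, -0.0276, 0.1111]
eef_rot: [179.7, 0.0, -62.2]
contact_force: [-8.1, -3.9, 7.0]
gripper_width: 0.0174
```

```bash
python3 s.py c
```

```text
t 48.23 r 49.6 phi 122.3 z 111.1 yaw -62.2 Ftan -8.94 Frad 1.09 Fz 6.96 w 17.4 q6 9
```

Request:
{"method": "step_arm", "body": {
  "commands": [
    [[0,-1.0,0],1]
  ]
}}

```text
time_s: 48.35
tcp_pos: [0.5166, -0.0272, 0.111]
eef_rot: [179.7, 0.0, -63.2]
contact_force: [-9.8, -3.9, 7.6]
gripper_width: 0.0174
```

```bash
python3 s.py c
```

```text
t 48.35 r 49.6 phi 121.4 z 111.0 yaw -63.2 Ftan -10.42 Frad 1.83 Fz 7.59 w 17.4 q6 8
```

Request:
{"method": "step_arm", "body": {
  "commands": [
    [[0,0,0],0],
    [[0,0,0],0],
    [[0,0,0],0],
    [[0,0,-30],0],
    [[0,0,-35],0],
    [[0,0,-5],0]
  ],
  "gripper": 0.5
}}

```text
time_s: 49.1
tcp_pos: [0.5216, -0.0253, 0.1837]
eef_rot: [-179.7, -0.1, -63.1]
contact_force: [-0.1, 0.4, -0.1]
gripper_width: 0.044
```

Run:
```python
from h import *
from plant import r
st=r.get_state(); rep(st,'c',1); print(to(st,651.5,60,111,-56));
```

```text
t 49.10 r 48.9 phi 115.3 z 183.7 yaw -63.1 Ftan 0.09 Frad 0.35 Fz -0.10 w 44.0 q6 8
(np.float64(-17.35226607513381), np.float64(-154.39383403672838), np.float64(72.73923917851513), np.float64(-7.11075213839942))
```

Request:
{"method": "step_arm", "body": {
  "commands": [
    [[-6.1,-52.4,0],0],
    [[-6.1,-52.4,0],0],
    [[-6,-52.2,0],0],
    [[0,0,0],-7],
    [[0,0,20],0],
    [[0,0,20],0],
    [[0,0,20],0],
    [[0,0,13],0],
    [[0,0,0],0]
  ],
  "gripper": 0.5
}}

```text
time_s: 50.22
tcp_pos: [0.6509, 0.0612, 0.1067]
eef_rot: [179.9, 0.0, -56.1]
contact_force: [-0.5, 0.4, 1.1]
gripper_width: 0.0435
```

Request:
{"method": "step_arm", "body": {
  "commands": [
    [[0,0,0],0],
    [[0,0,0],0],
    [[0,0,0],0],
    [[0,0,0],0]
  ],
  "gripper": 0.9,
  "grip_force": 20
}}

```text
time_s: 50.72
tcp_pos: [0.6542, 0.0628, 0.1093]
eef_rot: [-179.7, -0.1, -56.1]
contact_force: [5.8, 3.8, -1.8]
gripper_width: 0.0174
```

```bash
python3 s.py a
```

```text
t 50.73 r 42.1 phi -49.6 z 109.3 yaw -56.1 Ftan -6.90 Frad 0.85 Fz -1.81 w 17.4 q6 11
```

Request:
{"method": "step_arm", "body": {
  "commands": [
    [[0,1.0,0],1]
  ]
}}

```text
time_s: 50.85
tcp_pos: [0.6538, 0.0625, 0.1094]
eef_rot: [-179.6, -0.1, -57.1]
contact_force: [7.6, 4.1, -4.2]
gripper_width: 0.0174
```

```bash
python3 s.py a
```

```text
t 50.85 r 42.1 phi -50.3 z 109.4 yaw -57.1 Ftan -8.45 Frad 1.74 Fz -4.19 w 17.4 q6 10
```

Request:
{"method": "step_arm", "body": {
  "commands": [
    [[0,1.0,0],1]
  ]
}}

```text
time_s: 50.98
tcp_pos: [0.6531, 0.062, 0.1093]
eef_rot: [-179.6, -0.1, -58.1]
contact_force: [7.8, 3.7, -4.1]
gripper_width: 0.0175
```

```bash
python3 s.py a
```

```text
t 50.98 r 42.0 phi -51.4 z 109.3 yaw -58.1 Ftan -8.37 Frad 1.96 Fz -4.15 w 17.5 q6 9
```

Request:
{"method": "step_arm", "body": {
  "commands": [
    [[0,1.0,0],1]
  ]
}}

```text
time_s: 51.1
tcp_pos: [0.6524, 0.0615, 0.1094]
eef_rot: [-179.6, -0.1, -59.1]
contact_force: [10.0, 4.2, -4.4]
gripper_width: 0.0176
```

```bash
python3 s.py a
```

```text
t 51.10 r 42.0 phi -52.5 z 109.4 yaw -59.1 Ftan -10.45 Frad 2.76 Fz -4.36 w 17.6 q6 8
```

Request:
{"method": "step_arm", "body": {
  "commands": [
    [[0,0.7,0],0]
  ]
}}

```text
time_s: 51.22
tcp_pos: [0.6519, 0.0612, 0.1093]
eef_rot: [-179.6, -0.1, -59.1]
contact_force: [9.3, 3.5, -4.9]
gripper_width: 0.0174
```

```bash
python3 s.py a
```

```text
t 51.23 r 41.9 phi -53.4 z 109.3 yaw -59.1 Ftan -9.58 Frad 2.74 Fz -4.89 w 17.4 q6 8
```

All four nuts now feel firm at about 10 N. I'll release, lift clear and do a final check.

Request:
{"method": "step_arm", "body": {
  "commands": [
    [[0,0,0],0],
    [[0,0,0],0],
    [[0,0,0],0],
    [[0,0,-30],0],
    [[0,0,-40],0],
    [[0,0,-40],0],
    [[0,0,-40],0],
    [[0,0,0],0],
    [[0,0,0],0]
  ],
  "gripper": 0.5
}}

```text
time_s: 52.35
tcp_pos: [0.6479, 0.0592, 0.2577]
eef_rot: [180.0, 0.0, -59.2]
contact_force: [0.2, -0.0, -0.2]
gripper_width: 0.0437
```

Run:
```python
from h import *
from plant import r,imaging
c=imaging.capture("side"); cv2.imwrite("pics/s5.png",cv2.resize(c["img"][100:330,170:350,::-1],None,fx=2.6,fy=2.6,interpolation=cv2.INTER_CUBIC))
P=cloud(c); m=(c["img"].min(-1)>150)&(P[...,2]>.065)&(P[...,2]<.085)&(abs(P[...,0]-.586)<.07)&(abs(P[...,1]-.014)<.07)
q=P[m]
for _ in range(3):
    B=np.c_[q[:,:2]-[.586,.014],np.ones(len(q))]; co,*_=np.linalg.lstsq(B,q[:,2],rcond=None); q=q[abs(q[:,2]-B@co)<.003]
print(co,len(q)); st=r.get_state(); rep(st,'a',1)
```

```text
[-0.00319018  0.00594853  0.07382822] 356
t 52.40 r 41.3 phi -59.7 z 257.0 yaw -59.2 Ftan -0.61 Frad 0.16 Fz 0.00 w 43.8 q6 9
```

View pics/s5.png

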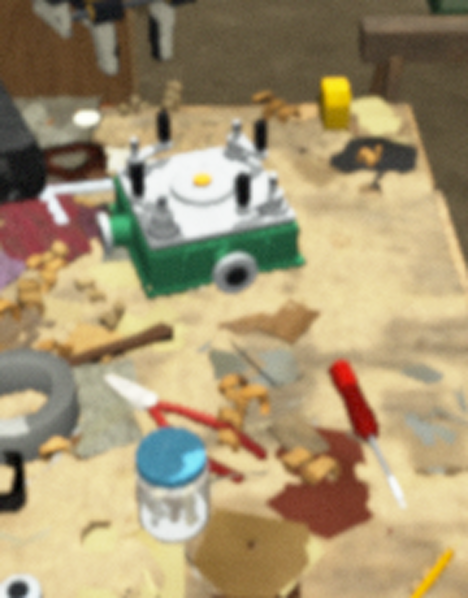

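The picture shows the cover seated at (200,185), with all four knobs free and the gripper clear. The jar (170,485), pliers (190,420) and driver (360,400) look where they were.

```bash
python3 -c "
from plant import close_job
print(close_job())"
```

```text
the job is handed in; nothing more can be done
None
```

All four nuts are tightened in cross order (c, a, b, d), and I handed the job in at about 52 s. No verdict was reported.

- **Tightening:** I gripped each knob and turned it clockwise until the push rose from about 4–5 N to about 10 N. Each nut took roughly 3.4 to 4 rad. The last reading on d was 11.2 N, compared with 8.4 to 9.4 N just before it. That is inside the 8–12 N range, but higher than on the others.
- **Re-check:** After all four were done, I felt c and a again. Each had sprung back a few degrees but still moved only at about 8.5–9 N. I brought both back to about 10 N. I did not re-check b and d.
- **Cover:** It came down about 13 mm, and its top is now about 74 mm above the bench. The side camera's depth readings show a tilt of about 0.007 rad against the 0.012 limit, and part of that may be calibration error.
- **At hand-in:** The gripper was open and clear of everything, with no contact force. The jar, pliers and screwdriver looked unmoved by eye; I did not measure them.
- **What I couldn't check:** I had no direct reading of how hard each nut presses on the cover. I judged that only from the push felt at the knobs.
- **Disagreement:** My camera-measured stud positions were off by about 2 mm. This caused up to 15 N of sideways force during the turns, which I corrected as I went.

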